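# Put away a rekeyed lock: file in its holder, cylinder in the tin, lids on

## Task

The lock is finished, so clear the bench. First take the flat file off the large tin and slide it flat, blade first, fully home into the slot of the wooden holder; then put the brass lock cylinder into the large tin and gently set the large lid on that tin; the small lid goes, just as gently, on the small tin, whenever you like. Both lids must sit fully seated and level with the tins upright, everything let go of, and the other things on the bench left where they are.

Things in the scene. Friction and masses are not known exactly. Their poses are not given: they have to be found in the camera images.
- file: Flat hand file: dark steel blade 110 x 30 x 4 mm, black plastic handle 70 x 18 x 18, undersides in one plane; 80 g, mostly blade. Origin: underside of the blade at its middle; x along the file to the tip (tip x=+55, handle x=-125 to -55), z up (handle z=0 to 18). Starts lying flat across the rim of the large tin, handle roughly towards the robot.
- file_grip (a point): Point in the file's handle to grip, at file x = -80 mm, y = 0, z = 9; the handle is 18 mm wide here (across y).
- holder: Low light-wood block, fixed, 115 x 64 x 28 mm, with a level slot for the blade. Origin: underside centre; x runs inwards along the slot. Mouth at x=-57.5 (end nearer the robot), end wall at x=+47.5. Slot 40 wide, z=14 to 22, under two 6 mm lips with a 14 mm open gap along the middle of the top. File fully home: its origin at holder x=-7.5, z=14, handle outside.
- slot_mouth (a point): Middle of the slot's floor at the mouth: holder x = -57.5, y = 0, z = 14 mm; x points into the slot.
- tin_large: Large round open aluminium tin, loose: outer diameter 92, height 45, wall 3, floor 3 thick (mm). Origin: underside centre, z up. Stands upright.
- tin_small: Small round open aluminium tin, loose: outer diameter 68, height 38, wall 3, floor 3 thick (mm). Origin: underside centre, z up. Stands upright.
- lid_large: Large loose steel lid: disc of diameter 100, 4 thick, over a locating step of diameter 78, 6 high, that goes inside the tin's mouth (86 wide); black knob of diameter 18 on top. Origin: underside centre of the step; disc z=6 to 10, knob z=10 to 36 mm. Seated, its origin is 39 above the large tin's origin. Starts on the bench, knob up.
- lid_small: Small loose steel lid: disc of diameter 76, 4 thick, over a locating step of diameter 55, 6 high, that goes inside the tin's mouth (62 wide); black knob of diameter 18 on top. Origin: underside centre of the step; disc z=6 to 10, knob z=10 to 36 mm. Seated, its origin is 32 above the small tin's origin. Starts on the bench, knob up.
- cylinder: Brass lock cylinder standing upright: body of diameter 28, 25 high, with a collar of diameter 34, 5 high, on top (30 mm in all). Origin: underside centre, z up.
- cylinder_mid (a point): Middle of the lock cylinder, 15 mm above its origin along its axis.
- padlock: Bystander: brass padlock lying flat, 65 x 46 x 20 mm. Origin: underside centre of its body.
- screwdriver: Bystander: screwdriver lying on the bench, 180 mm long, black handle. Origin: its middle, underside.
- tape: Bystander: roll of paper tape, diameter 90, 24 mm high. Origin: underside centre.
- carton_a: Bystander: cardboard carton 70 x 80 x 45 mm. Origin: underside centre.
- carton_b: Bystander: white carton 66 x 74 x 40 mm on the other one. Origin: underside centre.

How it is judged (in metres and radians):
On the way, in this order (a step that is already met when the one before it is completed fails the run):
1. the file is fully home in the holder's slot, lying flat (x of file in the frame of holder above -0.0175 m and y of file in the frame of holder between -0.008 and 0.008 m and z of file in the frame of holder between 0.01 and 0.021 m and angle between the x axis of file and the x axis of holder, either way round below 0.12 rad), for 0.2 s.
2. the lock cylinder is inside the large tin (horizontal distance between cylinder_mid and tin_large below 0.034 m and z of cylinder_mid in the frame of tin_large between 0 and 0.03 m), for 0.2 s.
3. the large lid is seated level on the large tin (z of lid_large in the frame of tin_large between 0.036 and 0.0412 m and horizontal distance between lid_large and tin_large below 0.006 m and angle between the z axis of lid_large and the z axis of tin_large, either way round below 0.04 rad and angle between lid_large's own z axis and vertical below 0.06 rad), for 0.2 s.
At the end, for the whole second after the job is handed in: File flat in the slot, within 10 mm of home, 8 mm and 0.12 rad of its middle line; cylinder in the large tin; each lid seated on its own tin (height +2.2/-3 mm, centre 6 mm, 0.04 rad to the tin, 0.06 to level); tins on the bench, upright to 0.05 rad, up to 6 mm high; all slower than 20 mm/s (all of step 1 and all of step 2 and all of step 3 and z of lid_small in the frame of tin_small between 0.029 and 0.0342 m and horizontal distance between lid_small and tin_small below 0.006 m and angle between the z axis of lid_small and the z axis of tin_small, either way round below 0.04 rad and angle between lid_small's own z axis and vertical below 0.06 rad and angle between each of tin_large, tin_small's own z axis and vertical below 0.05 rad and height (world z) of each of tin_large, tin_small below 0.006 m and linear speed of each of file, lid_large, lid_small, tin_large, tin_small, cylinder below 0.02 m/s); the robot touches nothing.
It fails at once if a bystander (padlock, screwdriver, tape, cartons) is moved more than 30 mm (distance of any of padlock, screwdriver, tape, carton_a, carton_b from where it was at the start of the episode above 0.03 m).
It fails at once if a lid is dropped or slammed: it comes onto its tin (last 10 mm) faster than 0.4 m/s ((horizontal distance between lid_large and tin_large below 0.02 m and z of lid_large in the frame of tin_large below 0.049 m and linear speed of lid_large above 0.4 m/s) or (horizontal distance between lid_small and tin_small below 0.02 m and z of lid_small in the frame of tin_small below 0.042 m and linear speed of lid_small above 0.4 m/s)).
It also fails if it takes over 72 s, if anything falls off the work surface, if the arm or the gripper's body presses on something with over 40 N, if the wrist force passes 120 N, or if a joint passes its speed limit or range.

## Robot

A 6-joint arm with a two-finger parallel gripper is mounted at the origin on the work surface. World frame = base frame: x ahead of the robot, y to its left, z up, the work surface at z = 0. Lengths are in mm, angles in degrees, forces in N, time in s.
With the tool pointing down it reaches from about 300 to 850 mm from the base axis. Payload 4.2 kg.
Tool frame: the origin (TCP) lies at the very end of the fingers, on their centre line; the grasp point (between the pads) lies 19 mm behind it; z points along the fingers, y is the line along which they close (so a half turn about z gives the same grasp; the last joint's range is limited). The gripper opens to 91 mm and grips with 3 to 60 N. Pads are 32 mm wide; open, the fingers measure 118 mm over their backs; the gripper's body (76 mm by 178 mm) begins 60 mm behind the grasp point.
Start: joints at [-68.182, 18.312, 89.639, -0, 72.044, -1.146], TCP at [224.344, -529.446, 213.976] pointing down, gripper open.
Joint ranges: [-177.97, 177.97], [-48.28, 115.42], [12.27, 149.76], [-77.06, 257.06], [2.81, 150.46], [-146.56, 146.56]. Speed limits (degrees/s): [147.25, 147.25, 180, 180, 180, 180].

## Interface

Orientations are given as [roll, pitch, yaw] about the fixed x, y, z axes, in that order (R = Rz(yaw) Ry(pitch) Rx(roll)).
In Python, from workcell import env, grab_frame gives the robot as it stands. The module is installed in compiled form; this text tells all that it offers.
- The arm moves only by the tool move_arm, never from a script. Its argument "plan" is a list of rows, each an object of numbers: "tx", "ty", "tz": the shift along the tool's x, y, z in cm; "wx", "wy", "wz": the turn, a rotation vector about the tool's x, y, z in rad. In form: [{"tx": .., "ty": .., "tz": .., "wx": .., "wy": .., "wz": ..}, ...]. A call has 1 to 12 rows; each row shifts and turns the commanded pose from where the row before left it, along the tool's axes as they then stand; what a row does not reach is not made up. A row lasts 1/12 s, in which the tool goes at most 41.7 mm and 7.16 degrees, less where a joint would pass 70% of its speed; a pose out of reach is approached as far as the arm can. A call is refused whole if a number of a shift passes 4.17 or a number of a turn 0.125, either way. A call with a gripper value outside its range is refused whole. "gripper" is the finger opening in cm, from 0 to 9.12, set as the call begins (left out, the last holds). The fingers move at their own pace and stop on an object; "force" is the grip in N (left out, the last holds). Time passes only in rows, so rows that do not move let the fingers close. It gives the time, the measured TCP pose, the force, the opening and the grip force at its end, in the units of the state.
- env.state(): the state, without advancing time (a new reading comes with each control period).
- grab_frame(name): name is "side" or "top"; returns a dict with "color" (480x640x3 uint8, red, green, blue), "vfov" (degrees; the focal length in pixels is half the picture's height over the tangent of half this angle, whatever the lens; pixels are square), "cx", "cy" (the principal point, pixels), "k1" (the pictures are not rectified: a ray, as slopes to the right and down, at radius r is drawn at 1 + k1 r^2 times it, then the intrinsics apply), "view" (4x4, takes a point from world to camera coordinates). Camera axes: x right, y up, looking along -z (the intrinsics and any distortion apply to the point x, -y, -z); pixel columns grow to the right and rows downward; lengths in mm; the calibration is good to about 2 mm. A picture is of the moment at which its call begins. There is no depth.
- env.job_done(): hands the job in; it is judged then, once.
The state is a dict: "time_s": time; "qpos": joint angles; "qvel": joint speeds; "effort": joint torques, N m; "ee_pos": TCP position; "ee_rot": TCP orientation; "force": force on the tool from outside, world axes, zero at the start; "torque": the same for the moment, N m; "gripper_width": finger opening in mm; "gripper_force": force on a finger pad.
Only numpy, scipy, OpenCV 4.12 (cv2) and the standard library are available. Lean on these libraries where they do the work, as an engineer would, in place of code of your own. Each camera call takes 0.05 s, during which the arm holds its last target. There are 200 camera calls.

## Working session

There is one attempt and no reset: what is moved stays moved. The work goes in short steps, Python scripts to look and compute and a tool call to move; the robot and the scene stay as the last step left them, time stands still between calls to the robot, and variables do not carry over. Pictures are saved under pics/ and viewed, at most 12 in all, crops included, and the job is handed in when it is done.

Besides the shell and the picture viewer there is one more tool, called as name(argument=value, ...), one argument or row to a line, values as JSON. move_arm: Moves the arm, as the interface text tells. Its arguments: {"type":"object","properties":{"plan":{"type":"array","items":{"type":"object","properties":{"tx":{"type":"number"},"ty":{"type":"number"},"tz":{"type":"number"},"wx":{"type":"number"},"wy":{"type":"number"},"wz":{"type":"number"}}}},"gripper":{"type":"number"},"force":{"type":"number"}},"required":["plan"]}

```bash
mkdir -p pics; cat > h.py <<'E'
import numpy as np, cv2, pickle
from workcell import env, grab_frame
def snap(n,f):
    g=grab_frame(n); cv2.imwrite(f'pics/{f}.png',g['color'][...,::-1]); pickle.dump(g,open(f'pics/{n}.pkl','wb')); return g
def load(n): return pickle.load(open(f'pics/{n}.pkl','rb'))
def K(g):
    f=240/np.tan(np.radians(g['vfov'])/2); return np.array([[f,0,g['cx']],[0,f,g['cy']],[0,0,1.]])
def ray(g,uv):
    # distorted -> ideal by fixed point
    k=K(g); d=np.array([(uv[0]-k[0,2])/k[0,0],(uv[1]-k[1,2])/k[0,0]]); p=d.copy()
    for _ in range(50): p=d/(1+g['k1']*(p@p))
    V=np.array(g['view']); R=V[:3,:3]; return -R.T@V[:3,3], R.T@np.array([p[0],-p[1],-1])
def at(g,uv,z):
    o,d=ray(g,uv); return (o+d*(z-o[2])/d[2]).round(1)
def proj(g,P):
    V=np.array(g['view']); c=V[:3,:3]@np.array(P,float)+V[:3,3]; p=np.array([c[0],-c[1]])/-c[2]
    p=p*(1+g['k1']*(p@p)); k=K(g); return p*k[0,0]+k[:2,2]
E
python3 - <<'E'
from h import *
for n in('top','side'):
    g=snap(n,n+'0'); print(n,{k:v for k,v in g.items() if k!='color'}, ray(g,(320,240)))
print(env.state())
E
```

```text
top {'vfov': 44.26205404668499, 'cx': 323.1078855198091, 'cy': 246.73691278383976, 'k1': 0.017863831830624115, 'view': array([[-1.52989279e-01, -9.88218897e-01,  4.20615577e-03,
         1.20375990e+02],
       [ 9.64181038e-01, -1.48331976e-01,  2.19892134e-01,
        -5.48122194e+02],
       [-2.16677655e-01,  3.76966348e-02,  9.75515124e-01,
        -1.01718079e+03],
       [ 0.00000000e+00,  0.00000000e+00,  0.00000000e+00,
         1.00000000e+00]])} (array([ 326.50491372,   75.99807324, 1112.29668458]), array([ 0.22849037, -0.03418561, -0.97302701]))
side {'vfov': 45.051125833703686, 'cx': 313.34340494207396, 'cy': 242.25443347120785, 'k1': 0.024189118548222435, 'view': array([[-8.42274776e-01, -5.38645043e-01, -2.08499338e-02,
         5.14076462e+02],
       [ 2.79045894e-01, -4.68782207e-01,  8.38079132e-01,
        -1.70067317e+02],
       [-4.61201248e-01,  7.00074824e-01,  5.45150116e-01,
        -9.43005468e+02],
       [ 0.00000000e+00,  0.00000000e+00,  0.00000000e+00,
         1.00000000e+00]])} (array([ 45.53492426, 857.35459328, 667.32786983]), array([ 0.45259966, -0.70809715, -0.54212496]))
{'time_s': 0.1, 'qpos': array([-6.81805370e+01,  1.83477808e+01,  8.96967698e+01, -1.71225097e-03,
        7.20443173e+01, -1.14477235e+00]), 'qvel': array([-0.02309444, -0.060066  , -0.19584154,  0.04198044, -0.02303976,
        0.0353556 ]), 'effort': array([ 3.28898486e-04, -4.13333344e+01, -2.32509971e+01,  7.28349318e-02,
        4.21501428e-02, -5.96538644e-05]), 'ee_pos': array([ 224.18181411, -529.02815876,  213.2242635 ]), 'ee_rot': array([-1.79911117e+02, -1.47755651e-04,  2.29647644e+01]), 'force': array([-0.02018914,  0.21150254, -0.05247144]), 'torque': array([ 0.06406773,  0.00355437, -0.004528  ]), 'gripper_force': 0.0, 'gripper_width': 91.1047986344601}
```

View pics/top0.png

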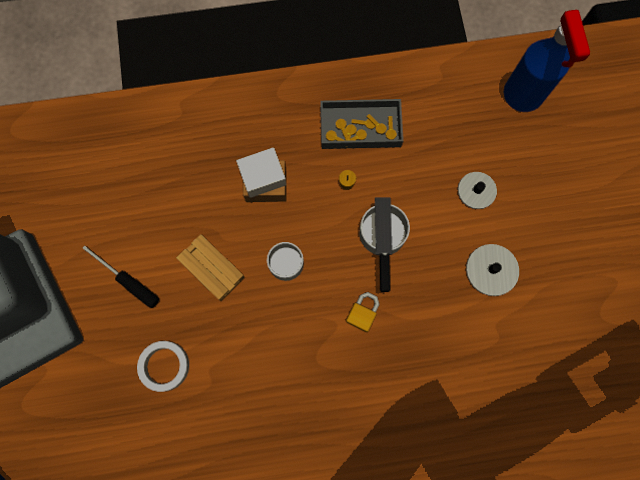

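View pics/side0.png

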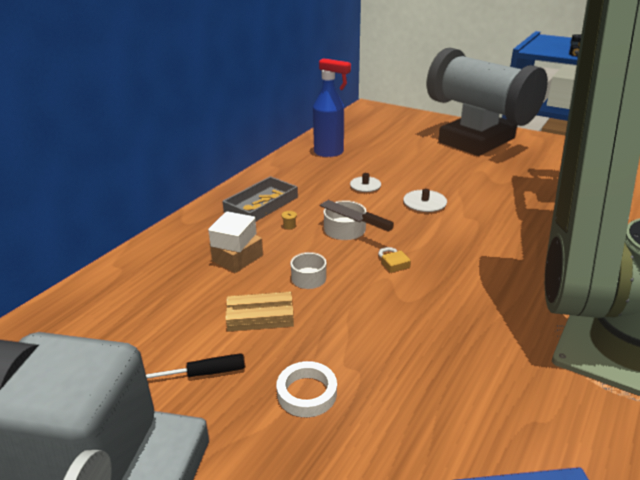

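The top view shows the holder at (210,267), small tin (285,261), large tin with the file (385,229), cylinder (347,179), small lid (478,190), large lid (493,270) and padlock (362,318). I'll enlarge it.

```bash
python3 - <<'E'
from h import *
c=cv2.imread('pics/top0.png')
cv2.imwrite('pics/B.png',cv2.resize(c[160:310,330:530],None,fx=4,fy=4,interpolation=cv2.INTER_CUBIC))
cv2.imwrite('pics/A.png',cv2.resize(c[220:310,170:310],None,fx=5.5,fy=5.5,interpolation=cv2.INTER_CUBIC))
E
```

```text
(no output)
```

View pics/B.png

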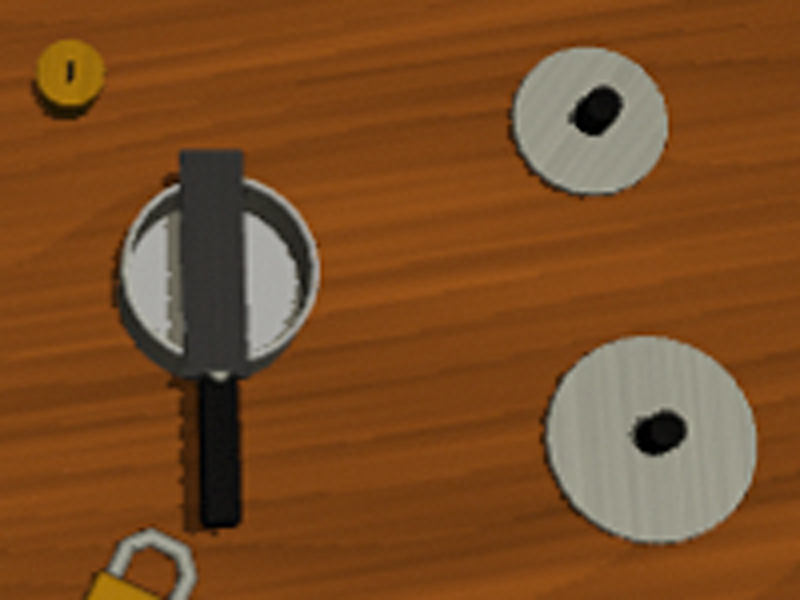

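View pics/A.png

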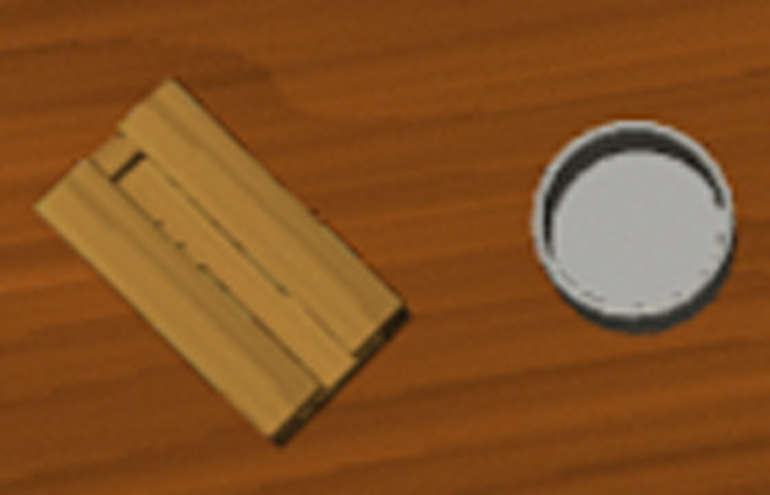

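Crop B shows the cylinder top at (70,74) and the tin rim spanning (120–319, 178–378). The blade's tip edge runs (180,151)–(243,151), and the handle's end (200,527)–(241,526). The discs are centred at (590,120) for the small lid and (652,440) for the large lid. Crop A shows the holder's top corners at (168,80), (37,207), (408,306) and (275,437), and the small tin's rim centred at (634,221).

```bash
python3 - <<'E'
from h import *
g=load('top'); s=load('side')
B=lambda x,y:((x+.5)/4-.5+330,(y+.5)/4-.5+160)
A=lambda x,y:((x+.5)/5.5-.5+170,(y+.5)/5.5-.5+220)
P={}
P['cyl']=at(g,B(70,74),30); P['tinL']=at(g,B(220,277),45); P['tinL_LR']=(at(g,B(120,275),45)+at(g,B(319,275),45))/2
P['tip']=(at(g,B(180,151),49)+at(g,B(243,151),49))/2
P['heel']=(at(g,B(182,376),49)+at(g,B(247,376),49))/2
P['hend']=(at(g,B(200,527),63)+at(g,B(241,526),63))/2
P['lidL']=at(g,B(652,440),10); P['lidLk']=at(g,B(668,427),36)
P['lidS']=at(g,B(590,120),10); P['lidSk']=at(g,B(603,105),36)
P['tinS']=at(g,A(634,221),38)
h=[at(g,A(*q),28) for q in((168,80),(37,207),(408,306),(275,437))]
P['hin']=(h[0]+h[1])/2; P['hmouth']=(h[2]+h[3])/2; P['hold']=(P['hin']+P['hmouth'])/2
for k,v in P.items(): print(k,v.round(1), 'side px',proj(s,v).round(1),'r',np.hypot(v[0],v[1]).round())
print([x.tolist() for x in h], np.linalg.norm(h[0]-h[2]),np.linalg.norm(h[0]-h[1]))
for a,b in(('hmouth','hin'),('hend','tip'),('heel','tip')):
    d=P[b]-P[a]; print(a,np.degrees(np.arctan2(d[1],d[0])),np.linalg.norm(d[:2]))
c=cv2.imread('pics/side0.png')
for v in P.values(): cv2.circle(c,tuple(int(round(q*8)) for q in proj(s,v)),8,(255,0,255),-1,cv2.LINE_AA,3)
cv2.imwrite('pics/S1.png',cv2.resize(c[165:345,205:460],None,fx=3.1,fy=3.1,interpolation=cv2.INTER_CUBIC))
E
```

```text
cyl [694.  -32.4  30. ] side px [288.9 213.1] r 695.0
tinL [579.9 -84.   45. ] side px [345.9 210.2] r 586.0
tinL_LR [580.8 -84.   45. ] side px [345.5 210.1] r 587.0
tip [639.8 -90.2  49. ] side px [323.6 200.6] r 646.0
heel [533.  -72.6  49. ] side px [362.6 216.6] r 538.0
hend [462.  -61.2  63. ] side px [391.2 222.2] r 466.0
lidL [ 478.4 -277.7   10. ] side px [424.9 198.6] r 553.0
lidLk [ 479.7 -278.    36. ] side px [425.4 188.5] r 554.0
lidS [ 638.7 -282.    10. ] side px [365.1 182. ] r 698.0
lidSk [ 637.8 -281.3   36. ] side px [365.6 172.7] r 697.0
tinS [551.4 108.4  38. ] side px [308.3 260.7] r 562.0
hin [608.  284.4  28. ] side px [226.2 305.5] r 671.0
hmouth [517.4 213.2  28. ] side px [292.2 300.4] r 560.0
hold [562.7 248.8  28. ] side px [259.4 302.9] r 615.0
[[626.8, 260.0, 28.0], [589.2, 308.8, 28.0], [536.1, 188.4, 28.0], [498.7, 237.9, 28.0]] 115.55539796997796 61.60519458617102
hmouth 38.182354476780496 115.26023815696374
hend -9.227140633835099 180.23212810151244
heel -9.323202294432201 108.3310320268389
```

View pics/S1.png

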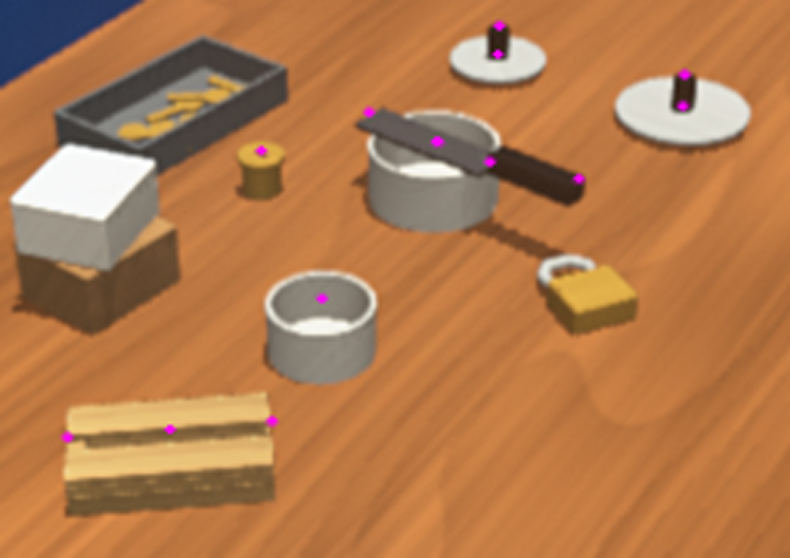

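The side-view overlay confirms the measurements: the dots fall on the knobs, tip, handle end and holder axis to within 1–2 mm. I'll start moving toward the file.

move_arm(
  plan=[
    {"wz": 0.1124},
    {"wz": 0.1124},
    {"wz": 0.1124},
    {"wz": 0.1124},
    {"wz": 0.1124},
    {"tx": 1.365,"ty": -3.333},
    {"tx": 1.365,"ty": -3.333},
    {"tx": 1.365,"ty": -3.333},
    {"tx": 1.365,"ty": -3.333},
    {"tx": 1.365,"ty": -3.333},
    {"tx": 1.365,"ty": -3.333},
    {"tx": 1.365,"ty": -3.333},
  ],
  gripper=4.5,
  force=35,
)

```text
schema error: expected keys tx, ty, tz, wx, wy, wz
```

move_arm(
  plan=[
    {"tx": 1.365,"ty": -3.333},
    {"tx": 1.365,"ty": -3.333},
    {"tx": 1.365,"ty": -3.333},
    {"tx": 1.365,"ty": -3.333},
    {"tx": 1.365,"ty": -3.333},
    {"tx": 1.365,"ty": -3.333},
    {"tx": 1.365,"ty": -3.333},
    {"tx": 1.365,"ty": -3.333},
    {"tz": 3},
    {"tz": 3},
    {"tz": 3},
    {"tz": 1},
  ],
)

```text
schema error: expected keys tx, ty, tz, wx, wy, wz
```

```bash
cat >> h.py <<'E'
def go(x,y,z,yaw):
    s=env.state(); p=s['ee_pos']; w=s['ee_rot'][2]; dy=(yaw-w+180)%360-180; a=np.radians(yaw); d=np.array([x,y,z])-p
    print('t',s['time_s'].__round__(2) ,'pos',p.round(1),s['ee_rot'].round(2),'grip',round(s['gripper_width'],1),round(s['gripper_force'],1),'F',s['force'].round(1))
    print('wz',round(-np.radians(dy),4),'cm after turn',np.round([(d[0]*np.cos(a)+d[1]*np.sin(a))/10,(d[0]*np.sin(a)-d[1]*np.cos(a))/10,-d[2]/10],3),'norm',np.linalg.norm(d).round())
E
python3 -c "
from h import *
go(506.6,-68.5,40,-9.25)"
```

```text
t 0.1 pos [ 224.2 -529.   213.2] [-179.91   -0.     22.96] grip 91.1 0.0 F [-0.   0.2 -0.1]
wz 0.5623 cm after turn [ 20.472 -49.994  17.322] norm 567.0
```

move_arm(
  plan=[
    {"tx": 0,"ty": 0,"tz": 0,"wx": 0,"wy": 0,"wz": 0.1124},
    {"tx": 0,"ty": 0,"tz": 0,"wx": 0,"wy": 0,"wz": 0.1124},
    {"tx": 0,"ty": 0,"tz": 0,"wx": 0,"wy": 0,"wz": 0.1124},
    {"tx": 0,"ty": 0,"tz": 0,"wx": 0,"wy": 0,"wz": 0.1124},
    {"tx": 0,"ty": 0,"tz": 0,"wx": 0,"wy": 0,"wz": 0.1124},
    {"tx": 1.365,"ty": -3.333,"tz": 0,"wx": 0,"wy": 0,"wz": 0},
    {"tx": 1.365,"ty": -3.333,"tz": 0,"wx": 0,"wy": 0,"wz": 0},
    {"tx": 1.365,"ty": -3.333,"tz": 0,"wx": 0,"wy": 0,"wz": 0},
    {"tx": 1.365,"ty": -3.333,"tz": 0,"wx": 0,"wy": 0,"wz": 0},
    {"tx": 1.365,"ty": -3.333,"tz": 0,"wx": 0,"wy": 0,"wz": 0},
    {"tx": 1.365,"ty": -3.333,"tz": 0,"wx": 0,"wy": 0,"wz": 0},
    {"tx": 1.365,"ty": -3.333,"tz": 0,"wx": 0,"wy": 0,"wz": 0},
  ],
  gripper=4.5,
  force=35,
)

```text
time_s: 1.1
ee_pos: [356.4, -312.8, 213.7]
ee_rot: [-180.0, 0.0, -9.3]
force: [0.3, 0.5, -0.4]
gripper_width: 44.6
gripper_force: 0.0
```

move_arm(
  plan=[
    {"tx": 1.365,"ty": -3.333,"tz": 0,"wx": 0,"wy": 0,"wz": 0},
    {"tx": 1.365,"ty": -3.333,"tz": 0,"wx": 0,"wy": 0,"wz": 0},
    {"tx": 1.365,"ty": -3.333,"tz": 0,"wx": 0,"wy": 0,"wz": 0},
    {"tx": 1.365,"ty": -3.333,"tz": 0,"wx": 0,"wy": 0,"wz": 0},
    {"tx": 1.365,"ty": -3.333,"tz": 0,"wx": 0,"wy": 0,"wz": 0},
    {"tx": 1.365,"ty": -3.333,"tz": 0,"wx": 0,"wy": 0,"wz": 0},
    {"tx": 1.365,"ty": -3.333,"tz": 0,"wx": 0,"wy": 0,"wz": 0},
    {"tx": 1.365,"ty": -3.333,"tz": 0,"wx": 0,"wy": 0,"wz": 0},
    {"tx": 0,"ty": 0,"tz": 3,"wx": 0,"wy": 0,"wz": 0},
    {"tx": 0,"ty": 0,"tz": 3,"wx": 0,"wy": 0,"wz": 0},
    {"tx": 0,"ty": 0,"tz": 3,"wx": 0,"wy": 0,"wz": 0},
    {"tx": 0,"ty": 0,"tz": 0,"wx": 0,"wy": 0,"wz": 0},
  ],
)

```text
time_s: 2.1
ee_pos: [502.2, -67.8, 118.5]
ee_rot: [180.0, 0.7, -9.2]
force: [-0.7, 0.3, 0.3]
gripper_width: 44.9
gripper_force: 0.0
```

```bash
python3 -c "
from h import *
go(506.6,-68.5,40,-9.25)"
```

```text
t 2.1 pos [502.2 -67.8 118.5] [179.99   0.72  -9.19] grip 44.9 0.0 F [-0.7  0.3  0.3]
wz 0.001 cm after turn [4.460e-01 1.000e-03 7.852e+00] norm 79.0
```

move_arm(
  plan=[
    {"tx": 0,"ty": 0,"tz": 1.5,"wx": 0,"wy": 0,"wz": 0},
    {"tx": 0,"ty": 0,"tz": 1.5,"wx": 0,"wy": 0,"wz": 0},
    {"tx": 0,"ty": 0,"tz": 1.5,"wx": 0,"wy": 0,"wz": 0},
    {"tx": 0,"ty": 0,"tz": 1.5,"wx": 0,"wy": 0,"wz": 0},
    {"tx": 0,"ty": 0,"tz": 1.5,"wx": 0,"wy": 0,"wz": 0},
    {"tx": 0,"ty": 0,"tz": 0.8,"wx": 0,"wy": 0,"wz": 0},
    {"tx": 0,"ty": 0,"tz": 0,"wx": 0,"wy": 0,"wz": 0},
    {"tx": 0,"ty": 0,"tz": 0,"wx": 0,"wy": 0,"wz": 0},
    {"tx": 0,"ty": 0,"tz": 0,"wx": 0,"wy": 0,"wz": 0},
  ],
)

```text
time_s: 2.85
ee_pos: [507.7, -69.1, 42.1]
ee_rot: [180.0, -0.1, -9.2]
force: [-0.4, -0.1, 0.3]
gripper_width: 44.8
gripper_force: 0.0
```

```bash
python3 -c "
from h import *
go(506.6,-68.5,40,-9.25)
g=snap('top','t1');s=snap('side','s1')
a=cv2.resize(g['color'][180:310,340:440],None,fx=4,fy=4,interpolation=2);b=cv2.resize(s['color'][160:290,280:420],None,fx=2.85,fy=4,interpolation=2)
b=cv2.resize(s['color'][160:290,305:405],None,fx=4,fy=4,interpolation=2)
cv2.imwrite('pics/c1.png',np.hstack([a,b])[...,::-1])"
```

```text
t 2.85 pos [507.7 -69.1  42.1] [ 1.80e+02 -1.30e-01 -9.24e+00] grip 44.8 0.0 F [-0.4 -0.1  0.3]
wz 0.0001 cm after turn [-0.113 -0.039  0.211] norm 2.0
```

View pics/c1.png

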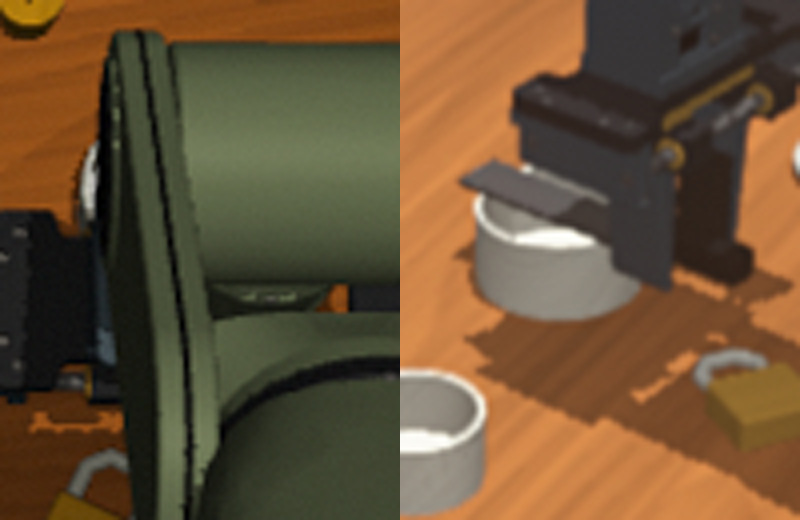

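The side crop shows the fingers straddling the handle at about (640,230). The arm hides the top view. I'll close the gripper and lift.

move_arm(
  plan=[
    {"tx": 0,"ty": 0,"tz": 0.1,"wx": 0,"wy": 0,"wz": 0},
    {"tx": 0,"ty": 0,"tz": 0,"wx": 0,"wy": 0,"wz": 0},
    {"tx": 0,"ty": 0,"tz": 0,"wx": 0,"wy": 0,"wz": 0},
    {"tx": 0,"ty": 0,"tz": 0,"wx": 0,"wy": 0,"wz": 0},
    {"tx": 0,"ty": 0,"tz": 0,"wx": 0,"wy": 0,"wz": 0},
    {"tx": 0,"ty": 0,"tz": 0,"wx": 0,"wy": 0,"wz": 0},
  ],
  gripper=1,
  force=40,
)

```text
time_s: 3.45
ee_pos: [506.7, -68.8, 40.0]
ee_rot: [180.0, -0.0, -9.2]
force: [-0.3, -0.3, 1.2]
gripper_width: 17.7
gripper_force: 40.0
```

```bash
python3 -c "
from h import *
go(506.6,-68.5,130,-9.25)"
```

```text
t 3.45 pos [506.7 -68.8  40. ] [180.    -0.    -9.24] grip 17.7 40.0 F [-0.3 -0.3  1.2]
wz 0.0003 cm after turn [-0.014 -0.033 -8.998] norm 90.0
```

move_arm(
  plan=[
    {"tx": 0,"ty": 0,"tz": -1,"wx": 0,"wy": 0,"wz": 0},
    {"tx": 0,"ty": 0,"tz": -2,"wx": 0,"wy": 0,"wz": 0},
    {"tx": 0,"ty": 0,"tz": -2,"wx": 0,"wy": 0,"wz": 0},
    {"tx": 0,"ty": 0,"tz": -1,"wx": 0,"wy": 0,"wz": 0},
    {"tx": 0,"ty": 0,"tz": 0,"wx": 0,"wy": 0,"wz": -0.1035},
    {"tx": 0,"ty": 0,"tz": 0,"wx": 0,"wy": 0,"wz": -0.1035},
    {"tx": 0,"ty": 0,"tz": 0,"wx": 0,"wy": 0,"wz": -0.1035},
    {"tx": 0,"ty": 0,"tz": 0,"wx": 0,"wy": 0,"wz": -0.1035},
    {"tx": 0,"ty": 0,"tz": 0,"wx": 0,"wy": 0,"wz": -0.1035},
    {"tx": 0,"ty": 0,"tz": 0,"wx": 0,"wy": 0,"wz": -0.1035},
    {"tx": 0,"ty": 0,"tz": 0,"wx": 0,"wy": 0,"wz": -0.1035},
    {"tx": 0,"ty": 0,"tz": 0,"wx": 0,"wy": 0,"wz": -0.1035},
  ],
)

```text
time_s: 4.45
ee_pos: [506.5, -68.9, 100.0]
ee_rot: [-180.0, 0.0, 38.5]
force: [-0.1, -0.9, -1.1]
gripper_width: 17.4
gripper_force: 40.0
```

```bash
python3 -c "
from h import *
go(397.6,119,100,38.2)"
```

```text
t 4.45 pos [506.5 -68.9 100. ] [-1.80e+02  2.00e-02  3.85e+01] grip 17.4 40.0 F [-0.1 -0.9 -1.1]
wz 0.0052 cm after turn [ 3.0620e+00 -2.1497e+01  5.0000e-03] norm 217.0
```

move_arm(
  plan=[
    {"tx": 0.38,"ty": -2.687,"tz": 0,"wx": 0,"wy": 0,"wz": 0},
    {"tx": 0.38,"ty": -2.687,"tz": 0,"wx": 0,"wy": 0,"wz": 0},
    {"tx": 0.38,"ty": -2.687,"tz": 0,"wx": 0,"wy": 0,"wz": 0},
    {"tx": 0.38,"ty": -2.687,"tz": 0,"wx": 0,"wy": 0,"wz": 0},
    {"tx": 0.38,"ty": -2.687,"tz": 0,"wx": 0,"wy": 0,"wz": 0},
    {"tx": 0.38,"ty": -2.687,"tz": 0,"wx": 0,"wy": 0,"wz": 0},
    {"tx": 0.38,"ty": -2.687,"tz": 0,"wx": 0,"wy": 0,"wz": 0},
    {"tx": 0.38,"ty": -2.687,"tz": 0,"wx": 0,"wy": 0,"wz": 0},
    {"tx": 0,"ty": 0,"tz": 2.5,"wx": 0,"wy": 0,"wz": 0},
    {"tx": 0,"ty": 0,"tz": 2.5,"wx": 0,"wy": 0,"wz": 0},
    {"tx": 0,"ty": 0,"tz": 2.5,"wx": 0,"wy": 0,"wz": 0},
    {"tx": 0,"ty": 0,"tz": 0.9,"wx": 0,"wy": 0,"wz": 0},
  ],
)

```text
time_s: 5.45
ee_pos: [395.5, 118.6, 13.8]
ee_rot: [-179.9, 0.2, 38.3]
force: [-0.7, -0.3, -1.1]
gripper_width: 18.2
gripper_force: 40.0
```

move_arm(
  plan=[
    {"tx": 0,"ty": 0,"tz": 0,"wx": 0,"wy": 0,"wz": 0},
    {"tx": 0,"ty": 0,"tz": 0,"wx": 0,"wy": 0,"wz": 0},
    {"tx": 0,"ty": 0,"tz": 0,"wx": 0,"wy": 0,"wz": 0},
    {"tx": 0,"ty": 0,"tz": 0,"wx": 0,"wy": 0,"wz": 0},
  ],
)

```text
time_s: 5.78
ee_pos: [398.6, 119.0, 16.9]
ee_rot: [179.9, -0.1, 38.2]
force: [0.6, 0.5, -1.4]
gripper_width: 17.6
gripper_force: 40.0
```

```bash
python3 -c "
from h import *
go(397.6,119,11,38.2)
g=snap('top','t2');s=snap('side','s2')
a=cv2.resize(g['color'][225:350,160:310],None,fx=2.66,fy=2.66,interpolation=2);b=cv2.resize(s['color'][250:350,220:345],None,fx=3.2,fy=3.33,interpolation=2)
print(a.shape,b.shape)
a=cv2.resize(g['color'][225:350,160:310],(400,333),interpolation=2)
b=cv2.resize(s['color'][240:340,220:340],(400,333),interpolation=2)
cv2.imwrite('pics/c2.png',np.hstack([a,b])[...,::-1])
for P in [(511.5,208.6,14),(503.7,202.5,17)]: print(proj(g,P),proj(s,P))"
```

```text
t 5.78 pos [398.6 119.   16.9] [ 1.7994e+02 -1.3000e-01  3.8190e+01] grip 17.6 40.0 F [ 0.6  0.5 -1.4]
wz -0.0001 cm after turn [-0.08  -0.059  0.592] norm 6.0
(332, 399, 3) (333, 400, 3)
[235.61814565 290.9227234 ] [296.74363259 306.2758531 ]
[239.14664109 294.28869903] [302.26273032 304.52742565]
```

View pics/c2.png

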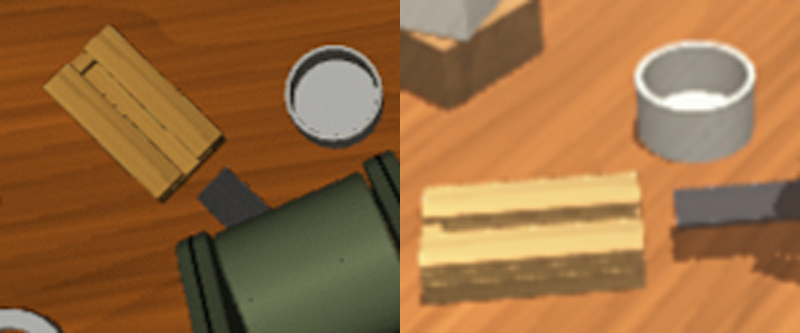

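The top crop shows the blade tip centred at (213,183) and the mouth centre at (192,167), so the lateral error is about 1–1.5 mm toward tool +y. I'll correct that, lower and slide in.

move_arm(
  plan=[
    {"tx": 0,"ty": -0.1,"tz": 0.3,"wx": 0,"wy": 0,"wz": 0},
    {"tx": 0,"ty": 0,"tz": 0.28,"wx": 0,"wy": 0,"wz": 0},
    {"tx": 0,"ty": 0,"tz": 0,"wx": 0,"wy": 0,"wz": 0},
    {"tx": 0.5,"ty": 0,"tz": 0,"wx": 0,"wy": 0,"wz": 0},
    {"tx": 0.5,"ty": 0,"tz": 0,"wx": 0,"wy": 0,"wz": 0},
    {"tx": 0.5,"ty": 0,"tz": 0,"wx": 0,"wy": 0,"wz": 0},
    {"tx": 0.5,"ty": 0,"tz": 0,"wx": 0,"wy": 0,"wz": 0},
    {"tx": 0.5,"ty": 0,"tz": 0,"wx": 0,"wy": 0,"wz": 0},
    {"tx": 0.5,"ty": 0,"tz": 0,"wx": 0,"wy": 0,"wz": 0},
    {"tx": 0.5,"ty": 0,"tz": 0,"wx": 0,"wy": 0,"wz": 0},
    {"tx": 0,"ty": 0,"tz": 0,"wx": 0,"wy": 0,"wz": 0},
    {"tx": 0,"ty": 0,"tz": 0,"wx": 0,"wy": 0,"wz": 0},
  ],
)

```text
time_s: 6.88
ee_pos: [424.7, 141.5, 10.1]
ee_rot: [180.0, 0.0, 38.2]
force: [-0.4, 0.5, -0.9]
gripper_width: 17.9
gripper_force: 40.0
```

```bash
python3 -c "
from h import *
go(493.9,194.7,11,38.2)"
```

```text
t 6.88 pos [424.7 141.5  10.1] [1.800e+02 1.000e-02 3.822e+01] grip 17.9 40.0 F [-0.4  0.5 -0.9]
wz 0.0004 cm after turn [ 8.733  0.097 -0.093] norm 87.0
```

move_arm(
  plan=[
    {"tx": 0.5,"ty": 0,"tz": -0.05,"wx": 0,"wy": 0,"wz": 0},
    {"tx": 0.8,"ty": 0,"tz": 0,"wx": 0,"wy": 0,"wz": 0},
    {"tx": 0.9,"ty": 0,"tz": 0,"wx": 0,"wy": 0,"wz": 0},
    {"tx": 0.9,"ty": 0,"tz": 0,"wx": 0,"wy": 0,"wz": 0},
    {"tx": 0.9,"ty": 0,"tz": 0,"wx": 0,"wy": 0,"wz": 0},
    {"tx": 0.9,"ty": 0,"tz": 0,"wx": 0,"wy": 0,"wz": 0},
    {"tx": 0.9,"ty": 0,"tz": 0,"wx": 0,"wy": 0,"wz": 0},
    {"tx": 0.9,"ty": 0,"tz": 0,"wx": 0,"wy": 0,"wz": 0},
    {"tx": 0.8,"ty": 0,"tz": 0,"wx": 0,"wy": 0,"wz": 0},
    {"tx": 0.5,"ty": 0,"tz": 0,"wx": 0,"wy": 0,"wz": 0},
    {"tx": 0.2,"ty": 0,"tz": 0,"wx": 0,"wy": 0,"wz": 0},
    {"tx": 0,"ty": 0,"tz": 0,"wx": 0,"wy": 0,"wz": 0},
  ],
)

```text
time_s: 7.88
ee_pos: [489.2, 192.2, 10.5]
ee_rot: [180.0, 0.0, 38.2]
force: [-0.3, -0.6, -0.9]
gripper_width: 17.9
gripper_force: 40.0
```

```bash
python3 -c "
from h import *
go(493.9,194.7,11,38.2)"
```

```text
t 7.88 pos [489.2 192.2  10.5] [180.     0.    38.22] grip 17.9 40.0 F [-0.3 -0.6 -0.9]
wz 0.0003 cm after turn [ 0.518  0.095 -0.048] norm 5.0
```

move_arm(
  plan=[
    {"tx": 0.1,"ty": 0,"tz": 0,"wx": 0,"wy": 0,"wz": 0},
    {"tx": 0.1,"ty": 0,"tz": 0,"wx": 0,"wy": 0,"wz": 0},
    {"tx": 0.1,"ty": 0,"tz": 0,"wx": 0,"wy": 0,"wz": 0},
    {"tx": 0.1,"ty": 0,"tz": 0,"wx": 0,"wy": 0,"wz": 0},
    {"tx": 0,"ty": 0,"tz": 0,"wx": 0,"wy": 0,"wz": 0},
  ],
)

```text
time_s: 8.3
ee_pos: [492.2, 194.5, 10.7]
ee_rot: [180.0, -0.0, 38.2]
force: [0.6, 0.0, -0.9]
gripper_width: 17.4
gripper_force: 40.0
```

move_arm(
  plan=[
    {"tx": 0.08,"ty": 0,"tz": 0,"wx": 0,"wy": 0,"wz": 0},
    {"tx": 0.08,"ty": 0,"tz": 0,"wx": 0,"wy": 0,"wz": 0},
    {"tx": 0,"ty": 0,"tz": 0,"wx": 0,"wy": 0,"wz": 0},
  ],
)

```text
time_s: 8.55
ee_pos: [493.5, 195.5, 10.7]
ee_rot: [180.0, -0.0, 38.2]
force: [0.3, -0.2, -1.1]
gripper_width: 17.6
gripper_force: 40.0
```

move_arm(
  plan=[
    {"tx": 0.08,"ty": 0,"tz": 0.04,"wx": 0,"wy": 0,"wz": 0},
    {"tx": 0.08,"ty": 0,"tz": 0.04,"wx": 0,"wy": 0,"wz": 0},
    {"tx": 0.04,"ty": 0,"tz": 0,"wx": 0,"wy": 0,"wz": 0},
    {"tx": 0,"ty": 0,"tz": 0,"wx": 0,"wy": 0,"wz": 0},
  ],
)

```text
time_s: 8.88
ee_pos: [494.1, 196.3, 9.6]
ee_rot: [-180.0, 0.1, 38.2]
force: [-1.2, -1.9, -0.3]
gripper_width: 17.8
gripper_force: 40.0
```

There's a contact force of about 2 N along the slot, so the file is home. I'll release it and lift.

move_arm(
  plan=[
    {"tx": 0,"ty": 0,"tz": 0,"wx": 0,"wy": 0,"wz": 0},
    {"tx": 0,"ty": 0,"tz": 0,"wx": 0,"wy": 0,"wz": 0},
    {"tx": 0,"ty": 0,"tz": 0,"wx": 0,"wy": 0,"wz": 0},
    {"tx": 0,"ty": 0,"tz": 0,"wx": 0,"wy": 0,"wz": 0},
    {"tx": 0,"ty": 0,"tz": -1,"wx": 0,"wy": 0,"wz": 0},
    {"tx": 0,"ty": 0,"tz": -2,"wx": 0,"wy": 0,"wz": 0},
    {"tx": 0,"ty": 0,"tz": -3,"wx": 0,"wy": 0,"wz": 0},
    {"tx": 0,"ty": 0,"tz": -4,"wx": 0,"wy": 0,"wz": 0},
    {"tx": 0,"ty": 0,"tz": -4,"wx": 0,"wy": 0,"wz": 0},
    {"tx": 0,"ty": 0,"tz": -2,"wx": 0,"wy": 0,"wz": 0},
  ],
  gripper=4.6,
)

```text
time_s: 9.72
ee_pos: [497.0, 197.6, 175.6]
ee_rot: [179.8, -0.5, 38.2]
force: [1.4, 0.7, -1.0]
gripper_width: 45.9
gripper_force: 0.0
```

```bash
python3 -c "
from h import *
go(694,-32.4,120,90)
g=load('top'); print('carton',at(g,(286,200),0),at(g,(285,165),45),at(g,(284,187),85),'tray',at(g,(321,148),0),at(g,(402,148),0))"
```

```text
t 9.72 pos [497.  197.6 175.6] [179.85  -0.47  38.21] grip 45.9 0.0 F [ 1.4  0.7 -1. ]
wz -0.9039 cm after turn [-22.995  19.702   5.563] norm 308.0
carton [677.8  90.7   0. ] [733.   82.3  45. ] [676.   89.7  85. ] tray [774.9   6.1   0. ] [ 750.3 -154.6   -0. ]
```

move_arm(
  plan=[
    {"tx": 0,"ty": 0,"tz": 0,"wx": 0,"wy": 0,"wz": -0.113},
    {"tx": 0,"ty": 0,"tz": 0,"wx": 0,"wy": 0,"wz": -0.113},
    {"tx": 0,"ty": 0,"tz": 0,"wx": 0,"wy": 0,"wz": -0.113},
    {"tx": 0,"ty": 0,"tz": 0,"wx": 0,"wy": 0,"wz": -0.113},
    {"tx": 0,"ty": 0,"tz": 0,"wx": 0,"wy": 0,"wz": -0.113},
    {"tx": 0,"ty": 0,"tz": 0,"wx": 0,"wy": 0,"wz": -0.113},
    {"tx": 0,"ty": 0,"tz": 0,"wx": 0,"wy": 0,"wz": -0.113},
    {"tx": 0,"ty": 0,"tz": 0,"wx": 0,"wy": 0,"wz": -0.113},
    {"tx": -2.874,"ty": 2.463,"tz": 0,"wx": 0,"wy": 0,"wz": 0},
    {"tx": -2.874,"ty": 2.463,"tz": 0,"wx": 0,"wy": 0,"wz": 0},
    {"tx": -2.874,"ty": 2.463,"tz": 0,"wx": 0,"wy": 0,"wz": 0},
    {"tx": -2.874,"ty": 2.463,"tz": 0,"wx": 0,"wy": 0,"wz": 0},
  ],
)

```text
time_s: 10.72
ee_pos: [594.4, 80.7, 171.0]
ee_rot: [179.9, -0.0, 90.0]
force: [0.4, 1.1, 0.4]
gripper_width: 46.2
gripper_force: 0.0
```

move_arm(
  plan=[
    {"tx": -2.874,"ty": 2.463,"tz": 0,"wx": 0,"wy": 0,"wz": 0},
    {"tx": -2.874,"ty": 2.463,"tz": 0,"wx": 0,"wy": 0,"wz": 0},
    {"tx": -2.874,"ty": 2.463,"tz": 0,"wx": 0,"wy": 0,"wz": 0},
    {"tx": -2.874,"ty": 2.463,"tz": 0,"wx": 0,"wy": 0,"wz": 0},
    {"tx": 0,"ty": 0,"tz": 3,"wx": 0,"wy": 0,"wz": 0},
    {"tx": 0,"ty": 0,"tz": 3,"wx": 0,"wy": 0,"wz": 0},
    {"tx": 0,"ty": 0,"tz": 3,"wx": 0,"wy": 0,"wz": 0},
    {"tx": 0,"ty": 0,"tz": 1,"wx": 0,"wy": 0,"wz": 0},
    {"tx": 0,"ty": 0,"tz": 0,"wx": 0,"wy": 0,"wz": 0},
    {"tx": 0,"ty": 0,"tz": 0,"wx": 0,"wy": 0,"wz": 0},
    {"tx": 0,"ty": 0,"tz": 0,"wx": 0,"wy": 0,"wz": 0},
    {"tx": 0,"ty": 0,"tz": 0,"wx": 0,"wy": 0,"wz": 0},
  ],
)

```text
time_s: 11.72
ee_pos: [693.5, -33.1, 72.6]
ee_rot: [179.7, 0.0, 90.0]
force: [0.6, 0.8, 0.1]
gripper_width: 45.9
gripper_force: 0.0
```

```bash
python3 -c "
from h import *
go(694,-32.4,9,90)
g=snap('top','t3');s=snap('side','s3')
a=cv2.resize(g['color'][225:315,165:285],(400,300),interpolation=2)
b=cv2.resize(s['color'][265:340,220:320],(400,300),interpolation=2)
c=cv2.resize(s['color'][160:235,250:350],(400,300),interpolation=2)
d=cv2.resize(g['color'][140:230,300:420],(400,300),interpolation=2)
cv2.imwrite('pics/c3.png',np.vstack([np.hstack([a,b]),np.hstack([d,c])])[...,::-1])"
```

```text
t 11.72 pos [693.5 -33.1  72.6] [1.7974e+02 2.0000e-02 9.0020e+01] grip 45.9 0.0 F [0.6 0.8 0.1]
wz 0.0003 cm after turn [0.069 0.053 6.355] norm 64.0
```

View pics/c3.png

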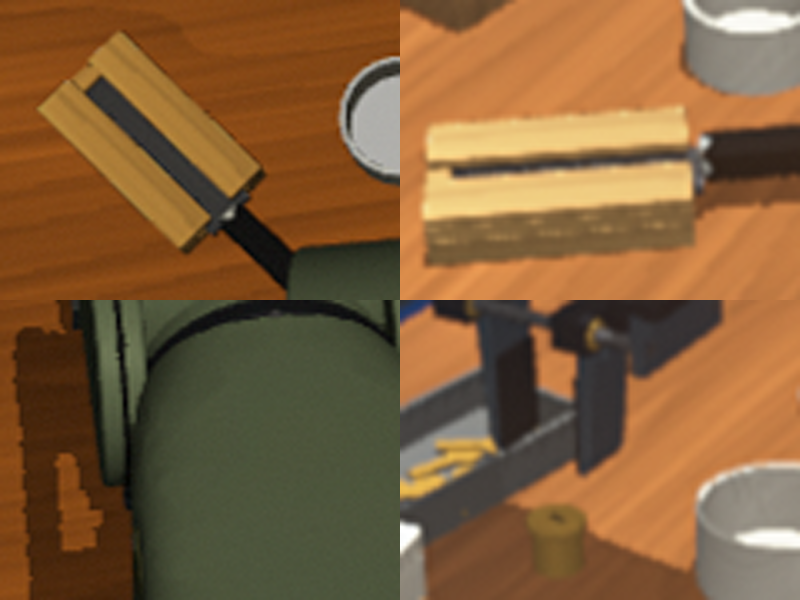

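The crops show the file fully in the slot: the blade reaches the end of the gap at (90,85) and the handle is outside. The cylinder stands below the open fingers. Now I'll descend and grip it.

move_arm(
  plan=[
    {"tx": 0.05,"ty": 0,"tz": 1.2,"wx": 0,"wy": 0,"wz": 0},
    {"tx": 0,"ty": 0,"tz": 1.2,"wx": 0,"wy": 0,"wz": 0},
    {"tx": 0,"ty": 0,"tz": 1.2,"wx": 0,"wy": 0,"wz": 0},
    {"tx": 0,"ty": 0,"tz": 1.2,"wx": 0,"wy": 0,"wz": 0},
    {"tx": 0,"ty": 0,"tz": 1.0,"wx": 0,"wy": 0,"wz": 0},
    {"tx": 0,"ty": 0,"tz": 0.4,"wx": 0,"wy": 0,"wz": 0},
    {"tx": 0,"ty": 0,"tz": 0,"wx": 0,"wy": 0,"wz": 0},
    {"tx": 0,"ty": 0,"tz": 0,"wx": 0,"wy": 0,"wz": 0},
    {"tx": 0,"ty": 0,"tz": 0,"wx": 0,"wy": 0,"wz": 0},
  ],
)

```text
time_s: 12.57
ee_pos: [692.5, -32.8, 8.4]
ee_rot: [179.9, 0.0, 90.0]
force: [-0.1, 0.4, 0.8]
gripper_width: 46.0
gripper_force: 0.0
```

move_arm(
  plan=[
    {"tx": 0,"ty": 0,"tz": 0,"wx": 0,"wy": 0,"wz": 0},
    {"tx": 0,"ty": 0,"tz": 0,"wx": 0,"wy": 0,"wz": 0},
    {"tx": 0,"ty": 0,"tz": 0,"wx": 0,"wy": 0,"wz": 0},
    {"tx": 0,"ty": 0,"tz": 0,"wx": 0,"wy": 0,"wz": 0},
    {"tx": 0,"ty": 0,"tz": 0,"wx": 0,"wy": 0,"wz": 0},
  ],
  gripper=2.5,
  force=30,
)

```text
time_s: 12.98
ee_pos: [692.7, -32.7, 8.7]
ee_rot: [179.9, 0.0, 90.0]
force: [1.0, 0.7, 2.6]
gripper_width: 32.5
gripper_force: 30.0
```

```bash
python3 -c "
from h import *
go(580.3,-84,100,90)"
```

```text
t 12.98 pos [692.7 -32.7   8.7] [1.7989e+02 1.0000e-02 9.0000e+01] grip 32.5 30.0 F [1.  0.7 2.6]
wz 0.0 cm after turn [ -5.126 -11.237  -9.133] norm 154.0
```

move_arm(
  plan=[
    {"tx": 0,"ty": 0,"tz": -1,"wx": 0,"wy": 0,"wz": 0},
    {"tx": 0,"ty": 0,"tz": -2,"wx": 0,"wy": 0,"wz": 0},
    {"tx": 0,"ty": 0,"tz": -3,"wx": 0,"wy": 0,"wz": 0},
    {"tx": 0,"ty": 0,"tz": -1,"wx": 0,"wy": 0,"wz": 0},
    {"tx": -1.02,"ty": -2.25,"tz": 0,"wx": 0,"wy": 0,"wz": 0},
    {"tx": -1.02,"ty": -2.25,"tz": 0,"wx": 0,"wy": 0,"wz": 0},
    {"tx": -1.02,"ty": -2.25,"tz": 0,"wx": 0,"wy": 0,"wz": 0},
    {"tx": -1.02,"ty": -2.25,"tz": 0,"wx": 0,"wy": 0,"wz": 0},
    {"tx": -1.02,"ty": -2.25,"tz": 0,"wx": 0,"wy": 0,"wz": 0},
    {"tx": 0,"ty": 0,"tz": 0,"wx": 0,"wy": 0,"wz": 0},
    {"tx": 0,"ty": 0,"tz": 0,"wx": 0,"wy": 0,"wz": 0},
    {"tx": 0,"ty": 0,"tz": 0,"wx": 0,"wy": 0,"wz": 0},
  ],
)

```text
time_s: 13.98
ee_pos: [580.1, -83.7, 78.1]
ee_rot: [179.9, 0.0, 90.0]
force: [-0.2, 0.2, -1.4]
gripper_width: 32.0
gripper_force: 30.0
```

```bash
python3 -c "
from h import *
go(580.3,-84,12,90)
s=snap('side','s4')['color']
a=cv2.imread('pics/s3.png');b=cv2.imread('pics/side0.png')
print(cv2.minMaxLoc(cv2.matchTemplate(a[205:260,300:380],b[220:240,322:364],5))[1::2],'no shift=(22,15)')
rim=np.int32([proj(load('side'),(580.3+46*np.cos(t),-84+46*np.sin(t),45))*16 for t in np.linspace(0,6.3,60)])
im=a.copy(); cv2.polylines(im,[rim],True,(255,0,255),1,cv2.LINE_AA,4)
cv2.imwrite('pics/c4.png',np.hstack([cv2.resize(x,(400,400),interpolation=2) for x in(im[170:250,305:385],s[170:250,305:385,::-1])]))"
```

```text
t 13.98 pos [580.1 -83.7  78.1] [179.93   0.    89.98] grip 32.0 30.0 F [-0.2  0.2 -1.4]
wz -0.0003 cm after turn [-0.031  0.018  6.61 ] norm 66.0
(0.7719878554344177, (23, 15)) no shift=(22,15)
```

View pics/c4.png

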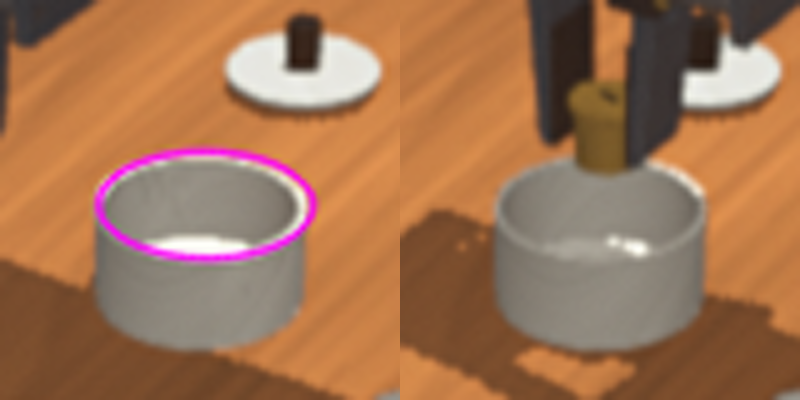

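The tin is where it was measured: the predicted rim lies about 1 px right of the actual one, which spans (96–306). The cylinder hangs above the tin's middle. I'll lower and release it.

move_arm(
  plan=[
    {"tx": 0.05,"ty": 0.1,"tz": 1.2,"wx": 0,"wy": 0,"wz": 0},
    {"tx": 0,"ty": 0,"tz": 1.2,"wx": 0,"wy": 0,"wz": 0},
    {"tx": 0,"ty": 0,"tz": 1.2,"wx": 0,"wy": 0,"wz": 0},
    {"tx": 0,"ty": 0,"tz": 1.2,"wx": 0,"wy": 0,"wz": 0},
    {"tx": 0,"ty": 0,"tz": 0.9,"wx": 0,"wy": 0,"wz": 0},
    {"tx": 0,"ty": 0,"tz": 0.5,"wx": 0,"wy": 0,"wz": 0},
    {"tx": 0,"ty": 0,"tz": 0.2,"wx": 0,"wy": 0,"wz": 0},
    {"tx": 0,"ty": 0,"tz": 0,"wx": 0,"wy": 0,"wz": 0},
    {"tx": 0,"ty": 0,"tz": 0,"wx": 0,"wy": 0,"wz": 0},
  ],
)

```text
time_s: 14.78
ee_pos: [581.0, -83.2, 14.2]
ee_rot: [179.9, 0.0, 90.0]
force: [-0.6, -0.2, -0.8]
gripper_width: 32.3
gripper_force: 30.0
```

move_arm(
  plan=[
    {"tx": 0,"ty": 0,"tz": 0.15,"wx": 0,"wy": 0,"wz": 0},
    {"tx": 0,"ty": 0,"tz": 0,"wx": 0,"wy": 0,"wz": 0},
    {"tx": 0,"ty": 0,"tz": 0,"wx": 0,"wy": 0,"wz": 0},
  ],
)

```text
time_s: 15.03
ee_pos: [580.7, -83.3, 12.8]
ee_rot: [180.0, 0.0, 90.0]
force: [0.5, -0.1, -0.5]
gripper_width: 32.2
gripper_force: 30.0
```

move_arm(
  plan=[
    {"tx": 0,"ty": 0,"tz": 0,"wx": 0,"wy": 0,"wz": 0},
    {"tx": 0,"ty": 0,"tz": 0,"wx": 0,"wy": 0,"wz": 0},
    {"tx": 0,"ty": 0,"tz": 0,"wx": 0,"wy": 0,"wz": 0},
    {"tx": 0,"ty": 0,"tz": 0,"wx": 0,"wy": 0,"wz": 0},
    {"tx": 0,"ty": 0,"tz": -1,"wx": 0,"wy": 0,"wz": 0},
    {"tx": 0,"ty": 0,"tz": -2,"wx": 0,"wy": 0,"wz": 0},
    {"tx": 0,"ty": 0,"tz": -3,"wx": 0,"wy": 0,"wz": 0},
    {"tx": 0,"ty": 0,"tz": -2,"wx": 0,"wy": 0,"wz": 0},
    {"tx": 0,"ty": 0,"tz": 0,"wx": 0,"wy": 0,"wz": 0},
  ],
  gripper=3.9,
)

```text
time_s: 15.78
ee_pos: [583.7, -83.7, 97.8]
ee_rot: [179.4, 0.1, 90.0]
force: [1.2, 0.2, -0.1]
gripper_width: 38.7
gripper_force: 0.0
```

```bash
python3 -c "
from h import *
go(638.3,-281.7,60,90)
go(479,-277.9,60,90)"
```

```text
t 15.78 pos [583.7 -83.7  97.8] [1.7943e+02 1.0000e-01 9.0000e+01] grip 38.7 0.0 F [ 1.2  0.2 -0.1]
wz 0.0 cm after turn [-19.799   5.459   3.778] norm 209.0
t 15.78 pos [583.7 -83.7  97.8] [1.7943e+02 1.0000e-01 9.0000e+01] grip 38.7 0.0 F [ 1.2  0.2 -0.1]
wz 0.0 cm after turn [-19.419 -10.471   3.778] norm 224.0
```

move_arm(
  plan=[
    {"tx": -2.78,"ty": -1.46,"tz": 0,"wx": 0,"wy": 0,"wz": 0},
    {"tx": -2.78,"ty": -1.46,"tz": 0,"wx": 0,"wy": 0,"wz": 0},
    {"tx": -2.78,"ty": -1.46,"tz": 0,"wx": 0,"wy": 0,"wz": 0},
    {"tx": -2.78,"ty": -1.46,"tz": 0,"wx": 0,"wy": 0,"wz": 0},
    {"tx": -2.78,"ty": -1.46,"tz": 0,"wx": 0,"wy": 0,"wz": 0},
    {"tx": -2.78,"ty": -1.46,"tz": 0,"wx": 0,"wy": 0,"wz": 0},
    {"tx": -2.78,"ty": -1.46,"tz": 0,"wx": 0,"wy": 0,"wz": 0},
    {"tx": 0,"ty": 0,"tz": 2,"wx": 0,"wy": 0,"wz": 0},
    {"tx": 0,"ty": 0,"tz": 1,"wx": 0,"wy": 0,"wz": 0},
    {"tx": 0,"ty": 0,"tz": 0,"wx": 0,"wy": 0,"wz": 0},
    {"tx": 0,"ty": 0,"tz": 0,"wx": 0,"wy": 0,"wz": 0},
    {"tx": 0,"ty": 0,"tz": 0,"wx": 0,"wy": 0,"wz": 0},
  ],
)

```text
time_s: 16.78
ee_pos: [478.9, -277.2, 62.6]
ee_rot: [180.0, 0.0, 90.1]
force: [-0.5, -0.0, -0.6]
gripper_width: 38.9
gripper_force: 0.0
```

```bash
python3 -c "
from h import *
go(479,-277.9,13,90)
g=snap('top','t5');s=snap('side','s5')
for n,G in(('top',g),('side',s)):
  for c,z,r in(((580.5,-83.7),45,46),((551.4,108.4),38,34)):
    # rim points in world rays -> refine by scoring circle brightness edge
    best=None
    im=cv2.GaussianBlur(cv2.cvtColor(G['color'],cv2.COLOR_RGB2LAB)[...,2].astype(np.float32),(0,0),.7)
    T=np.linspace(0,2*np.pi,72,endpoint=False)
    for dx in np.arange(-6,6.1,.5):
      for dy in np.arange(-6,6.1,.5):
        sc=0
        for t in T:
          e=np.array([np.cos(t),np.sin(t)])
          q=[proj(G,(c[0]+dx+R*e[0],c[1]+dy+R*e[1],z)) for R in(r-1.5,r+2.5)]
          v=[im[int(round(a[1])),int(round(a[0]))] for a in q]; sc+=np.clip(v[1]-v[0],-10,25)
        if best is None or sc>best[0]: best=(sc,c[0]+dx,c[1]+dy)
    print(n,z,best)
a=cv2.resize(g['color'][190:270,340:440],(400,320),interpolation=2)
b=cv2.resize(s['color'][165:245,330:430],(400,320),interpolation=2)
c=cv2.resize(s['color'][165:245,380:480],(400,320),interpolation=2)
cv2.imwrite('pics/c5.png',np.hstack([a,b])[...,::-1])
"
```

```text
t 16.78 pos [ 478.9 -277.2   62.6] [179.98   0.    90.07] grip 38.9 0.0 F [-0.5 -0.  -0.6]
wz 0.0013 cm after turn [-0.074  0.012  4.965] norm 50.0
top 45 (np.float32(1206.2887), np.float64(583.0), np.float64(-83.7))
top 38 (np.float32(1537.0911), np.float64(549.9), np.float64(108.9))
side 45 (np.float32(786.65027), np.float64(581.0), np.float64(-79.7))
side 38 (np.float32(1015.10425), np.float64(549.9), np.float64(112.4))
```

View pics/c5.png

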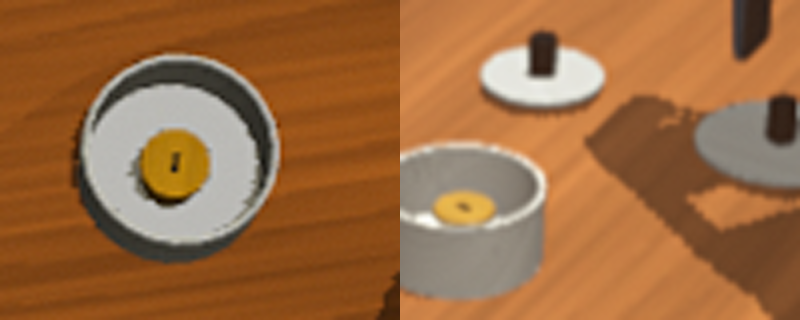

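The top crop shows the tin rim centred near (179,151), with the cylinder top at (175,162), so it is in the tin. I'll do a sub-pixel fit of the circles for the lid placing.

```bash
cat > fit.py <<'E'
from h import *
from scipy.optimize import least_squares
def circ(G,img,c,z,r,w=5,ch='g'):
    im=cv2.GaussianBlur((img[...,2] if ch=='b' else img[...,1]).astype(np.float32),(0,0),.6)
    T=np.linspace(0,2*np.pi,90,endpoint=False); c=np.array(c,float)
    for _ in range(3):
        R=np.arange(r-w,r+w+.01,.25); P=[]
        q=np.array([[proj(G,(c[0]+a*np.cos(t),c[1]+a*np.sin(t),z)) for a in R] for t in T],np.float32)
        v=cv2.remap(im,q[...,0],q[...,1],cv2.INTER_LINEAR); d=v[:,:-4]-v[:,4:]
        k=d.argmax(1); rr=R[k]+.5; P=np.c_[c[0]+rr*np.cos(T),c[1]+rr*np.sin(T)]
        f=least_squares(lambda p:np.hypot(*(P-p[:2]).T)-p[2],[*c,r],loss='soft_l1',f_scale=.5); c=f.x[:2]
    return f.x.round(1), round(float(np.median(abs(f.fun))),2)
E
python3 - <<'E'
from fit import *
g=load('top');i0=cv2.imread('pics/top0.png')[...,::-1];i5=cv2.imread('pics/t5.png')[...,::-1];s=load('side');s5=cv2.imread('pics/s5.png')[...,::-1]
print('tinL',circ(g,i5,(581,-84),45,46,ch='b'),'side',circ(s,s5,(581,-82),45,46,4,'b'))
print('tinS',circ(g,i5,(550.5,108.6),38,34,ch='b'),'side',circ(s,s5,(550,111),38,34,4,'b'))
print('cyl in tin',at(g,(340+175.5/4-.5,190+162.5/4-.5),33), 'side',at(s,(330+(463.5-400)/4-.5,165+208/4-.5),33))
print('lidL',circ(g,i0,(478.4,-277.7),10,50,ch='b'));print('lidS',circ(g,i0,(638.5,-282),10,38,ch='b'),'side',circ(s,s5,(638.5,-281),10,38,5,'b'))
E
```

```text
tinL (array([584.2, -85. ,  46. ]), 0.24) side (array([581.4, -81. ,  47.4]), 0.65)
tinS (array([552.8, 108.8,  34. ]), 0.23) side (array([550. , 111.8,  34.9]), 0.42)
cyl in tin [580.7 -83.   33. ] side [577.7 -78.2  33. ]
lidL (array([ 479.3, -277.8,   49.7]), 0.29)
lidS (array([ 638.9, -282.1,   37.7]), 0.29) side (array([ 635.9, -276.6,   38.7]), 0.9)
```

The top camera agrees with where the robot released the cylinder, so its fits hold: large tin (584.2,−85), small tin (552.8,108.8), large lid (479.3,−277.8), small lid (638.9,−282.1). Next is the large lid.

move_arm(
  plan=[
    {"tx": -0.06,"ty": 0.04,"tz": 1.0,"wx": 0,"wy": 0,"wz": 0},
    {"tx": 0,"ty": 0,"tz": 1.0,"wx": 0,"wy": 0,"wz": 0},
    {"tx": 0,"ty": 0,"tz": 1.0,"wx": 0,"wy": 0,"wz": 0},
    {"tx": 0,"ty": 0,"tz": 1.0,"wx": 0,"wy": 0,"wz": 0},
    {"tx": 0,"ty": 0,"tz": 0.6,"wx": 0,"wy": 0,"wz": 0},
    {"tx": 0,"ty": 0,"tz": 0.3,"wx": 0,"wy": 0,"wz": 0},
    {"tx": 0,"ty": 0,"tz": 0,"wx": 0,"wy": 0,"wz": 0},
    {"tx": 0,"ty": 0,"tz": 0,"wx": 0,"wy": 0,"wz": 0},
    {"tx": 0,"ty": 0,"tz": 0,"wx": 0,"wy": 0,"wz": 0},
    {"tx": 0,"ty": 0,"tz": 0,"wx": 0,"wy": 0,"wz": 0},
  ],
)

```text
time_s: 17.72
ee_pos: [479.0, -278.7, 13.9]
ee_rot: [179.9, 0.0, 90.0]
force: [0.3, 0.5, -0.7]
gripper_width: 39.1
gripper_force: 0.0
```

move_arm(
  plan=[
    {"tx": 0,"ty": 0,"tz": 0,"wx": 0,"wy": 0,"wz": 0},
    {"tx": 0,"ty": 0,"tz": 0,"wx": 0,"wy": 0,"wz": 0},
    {"tx": 0,"ty": 0,"tz": 0,"wx": 0,"wy": 0,"wz": 0},
    {"tx": 0,"ty": 0,"tz": 0,"wx": 0,"wy": 0,"wz": 0},
    {"tx": 0,"ty": 0,"tz": 0,"wx": 0,"wy": 0,"wz": 0},
    {"tx": 0,"ty": 0,"tz": 0,"wx": 0,"wy": 0,"wz": 0},
  ],
  gripper=1,
  force=40,
)

```text
time_s: 18.22
ee_pos: [478.8, -278.5, 13.6]
ee_rot: [180.0, 0.0, 90.0]
force: [-0.2, 0.3, 1.2]
gripper_width: 16.7
gripper_force: 40.0
```

```bash
python3 -c "
from h import *
go(584.2,-85,100,90)"
```

```text
t 18.22 pos [ 478.8 -278.5   13.6] [1.7997e+02 2.0000e-02 9.0000e+01] grip 16.7 40.0 F [-0.2  0.3  1.2]
wz 0.0 cm after turn [19.35  10.536 -8.642] norm 237.0
```

move_arm(
  plan=[
    {"tx": 0,"ty": 0,"tz": -1,"wx": 0,"wy": 0,"wz": 0},
    {"tx": 0,"ty": 0,"tz": -2.5,"wx": 0,"wy": 0,"wz": 0},
    {"tx": 0,"ty": 0,"tz": -2.5,"wx": 0,"wy": 0,"wz": 0},
    {"tx": 0,"ty": 0,"tz": -1.5,"wx": 0,"wy": 0,"wz": 0},
    {"tx": 2.41,"ty": 1.318,"tz": 0,"wx": 0,"wy": 0,"wz": 0},
    {"tx": 2.41,"ty": 1.318,"tz": 0,"wx": 0,"wy": 0,"wz": 0},
    {"tx": 2.41,"ty": 1.318,"tz": 0,"wx": 0,"wy": 0,"wz": 0},
    {"tx": 2.41,"ty": 1.318,"tz": 0,"wx": 0,"wy": 0,"wz": 0},
    {"tx": 2.41,"ty": 1.318,"tz": 0,"wx": 0,"wy": 0,"wz": 0},
    {"tx": 2.41,"ty": 1.318,"tz": 0,"wx": 0,"wy": 0,"wz": 0},
    {"tx": 2.41,"ty": 1.318,"tz": 0,"wx": 0,"wy": 0,"wz": 0},
    {"tx": 2.41,"ty": 1.318,"tz": 0,"wx": 0,"wy": 0,"wz": 0},
  ],
)

```text
time_s: 19.22
ee_pos: [584.3, -84.3, 88.7]
ee_rot: [-180.0, 0.0, 90.0]
force: [0.3, -0.5, -1.1]
gripper_width: 16.8
gripper_force: 40.0
```

move_arm(
  plan=[
    {"tx": 0,"ty": 0,"tz": 0,"wx": 0,"wy": 0,"wz": 0},
    {"tx": 0,"ty": 0,"tz": 0,"wx": 0,"wy": 0,"wz": 0},
    {"tx": 0,"ty": 0,"tz": 0,"wx": 0,"wy": 0,"wz": 0},
    {"tx": 0,"ty": 0,"tz": 0,"wx": 0,"wy": 0,"wz": 0},
  ],
)

```text
time_s: 19.55
ee_pos: [583.4, -86.4, 88.4]
ee_rot: [-180.0, 0.0, 90.0]
force: [0.6, 1.0, -1.5]
gripper_width: 16.7
gripper_force: 40.0
```

```bash
python3 -c "
from fit import *
go(584.2,-85.7,52.6,90)
s=snap('side','s6')
im=s['color'][...,::-1].copy()
# predicted lid (side-camera bias -3,+5 applied) 
cv2.imwrite('pics/c6.png',cv2.resize(im[150:250,285:405],(720,600),interpolation=2))"
```

```text
t 19.55 pos [583.4 -86.4  88.4] [-1.7996e+02  2.0000e-02  8.9950e+01] grip 16.7 40.0 F [ 0.6  1.  -1.5]
wz -0.0009 cm after turn [0.071 0.08  3.581] norm 36.0
```

View pics/c6.png

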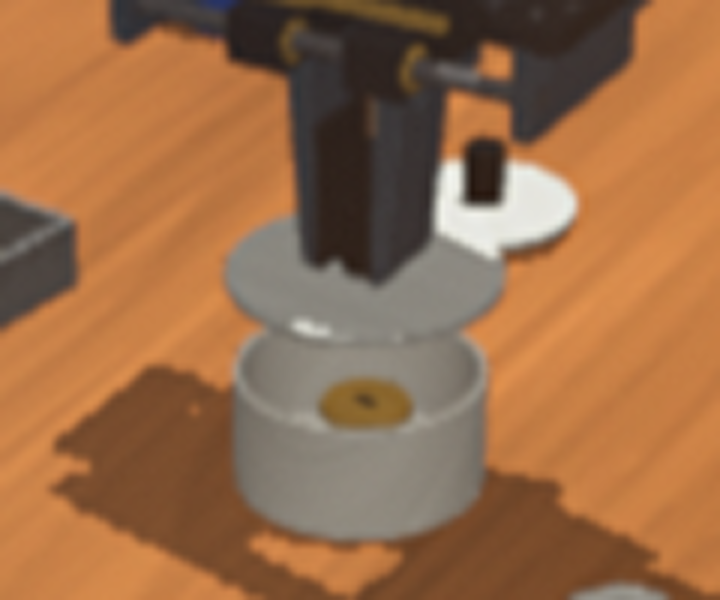

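The side crop shows the lid level over the tin, with its disc centre column at 366 and the rim's at 361, so it is within about 1 mm. I'll lower it slowly.

move_arm(
  plan=[
    {"tx": 0.05,"ty": 0.05,"tz": 0.4,"wx": 0,"wy": 0,"wz": 0},
    {"tx": 0,"ty": 0,"tz": 0.4,"wx": 0,"wy": 0,"wz": 0},
    {"tx": 0,"ty": 0,"tz": 0.4,"wx": 0,"wy": 0,"wz": 0},
    {"tx": 0,"ty": 0,"tz": 0.4,"wx": 0,"wy": 0,"wz": 0},
    {"tx": 0,"ty": 0,"tz": 0.4,"wx": 0,"wy": 0,"wz": 0},
    {"tx": 0,"ty": 0,"tz": 0.4,"wx": 0,"wy": 0,"wz": 0},
    {"tx": 0,"ty": 0,"tz": 0.3,"wx": 0,"wy": 0,"wz": 0},
    {"tx": 0,"ty": 0,"tz": 0.3,"wx": 0,"wy": 0,"wz": 0},
    {"tx": 0,"ty": 0,"tz": 0,"wx": 0,"wy": 0,"wz": 0},
    {"tx": 0,"ty": 0,"tz": 0,"wx": 0,"wy": 0,"wz": 0},
  ],
)

```text
time_s: 20.43
ee_pos: [584.6, -85.1, 58.2]
ee_rot: [-180.0, 0.0, 90.0]
force: [0.4, 0.5, -2.1]
gripper_width: 17.2
gripper_force: 40.0
```

move_arm(
  plan=[
    {"tx": 0,"ty": 0,"tz": 0.15,"wx": 0,"wy": 0,"wz": 0},
    {"tx": 0,"ty": 0,"tz": 0.15,"wx": 0,"wy": 0,"wz": 0},
    {"tx": 0,"ty": 0,"tz": 0.1,"wx": 0,"wy": 0,"wz": 0},
    {"tx": 0,"ty": 0,"tz": 0,"wx": 0,"wy": 0,"wz": 0},
    {"tx": 0,"ty": 0,"tz": 0,"wx": 0,"wy": 0,"wz": 0},
  ],
)

```text
time_s: 20.85
ee_pos: [584.6, -85.1, 54.3]
ee_rot: [-180.0, 0.0, 90.0]
force: [-0.7, 0.1, -1.0]
gripper_width: 16.8
gripper_force: 40.0
```

move_arm(
  plan=[
    {"tx": 0,"ty": 0,"tz": 0.08,"wx": 0,"wy": 0,"wz": 0},
    {"tx": 0,"ty": 0,"tz": 0.08,"wx": 0,"wy": 0,"wz": 0},
    {"tx": 0,"ty": 0,"tz": 0,"wx": 0,"wy": 0,"wz": 0},
    {"tx": 0,"ty": 0,"tz": 0,"wx": 0,"wy": 0,"wz": 0},
  ],
)

```text
time_s: 21.18
ee_pos: [584.6, -85.1, 52.7]
ee_rot: [-180.0, 0.0, 90.0]
force: [0.6, -0.1, -1.8]
gripper_width: 17.0
gripper_force: 40.0
```

move_arm(
  plan=[
    {"tx": 0,"ty": 0,"tz": 0.03,"wx": 0,"wy": 0,"wz": 0},
    {"tx": 0,"ty": 0,"tz": 0,"wx": 0,"wy": 0,"wz": 0},
    {"tx": 0,"ty": 0,"tz": 0,"wx": 0,"wy": 0,"wz": 0},
    {"tx": 0,"ty": 0,"tz": 0,"wx": 0,"wy": 0,"wz": 0},
    {"tx": 0,"ty": 0,"tz": 0,"wx": 0,"wy": 0,"wz": 0},
    {"tx": 0,"ty": 0,"tz": 0,"wx": 0,"wy": 0,"wz": 0},
    {"tx": 0,"ty": 0,"tz": -0.5,"wx": 0,"wy": 0,"wz": 0},
    {"tx": 0,"ty": 0,"tz": -1.5,"wx": 0,"wy": 0,"wz": 0},
    {"tx": 0,"ty": 0,"tz": -2,"wx": 0,"wy": 0,"wz": 0},
    {"tx": 0,"ty": 0,"tz": -1,"wx": 0,"wy": 0,"wz": 0},
    {"tx": 0,"ty": 0,"tz": 0,"wx": 0,"wy": 0,"wz": 0},
  ],
  gripper=3.9,
)

```text
time_s: 22.1
ee_pos: [586.5, -85.4, 105.3]
ee_rot: [179.7, 0.1, 90.0]
force: [1.2, 0.7, 0.8]
gripper_width: 38.7
gripper_force: 0.0
```

```bash
python3 -c "
from h import *
go(638.9,-282.1,60,90)"
```

```text
t 22.1 pos [586.5 -85.4 105.3] [1.7967e+02 6.0000e-02 9.0000e+01] grip 38.7 0.0 F [1.2 0.7 0.8]
wz -0.0 cm after turn [-19.671   5.242   4.53 ] norm 209.0
```

move_arm(
  plan=[
    {"tx": -2.814,"ty": 0.776,"tz": 0,"wx": 0,"wy": 0,"wz": 0},
    {"tx": -2.814,"ty": 0.776,"tz": 0,"wx": 0,"wy": 0,"wz": 0},
    {"tx": -2.814,"ty": 0.776,"tz": 0,"wx": 0,"wy": 0,"wz": 0},
    {"tx": -2.814,"ty": 0.776,"tz": 0,"wx": 0,"wy": 0,"wz": 0},
    {"tx": -2.814,"ty": 0.776,"tz": 0,"wx": 0,"wy": 0,"wz": 0},
    {"tx": -2.814,"ty": 0.776,"tz": 0,"wx": 0,"wy": 0,"wz": 0},
    {"tx": -2.814,"ty": 0.776,"tz": 0,"wx": 0,"wy": 0,"wz": 0},
    {"tx": 0,"ty": 0,"tz": 2,"wx": 0,"wy": 0,"wz": 0},
    {"tx": 0,"ty": 0,"tz": 2,"wx": 0,"wy": 0,"wz": 0},
    {"tx": 0,"ty": 0,"tz": 0,"wx": 0,"wy": 0,"wz": 0},
    {"tx": 0,"ty": 0,"tz": 0,"wx": 0,"wy": 0,"wz": 0},
    {"tx": 0,"ty": 0,"tz": 0,"wx": 0,"wy": 0,"wz": 0},
  ],
)

```text
time_s: 23.1
ee_pos: [639.2, -281.9, 62.9]
ee_rot: [180.0, 0.0, 90.0]
force: [0.0, 0.2, 0.5]
gripper_width: 39.1
gripper_force: 0.0
```

```bash
python3 - <<'E'
from fit import *
go(638.9,-282.1,13.5,90)
g=snap('top','t7')
print('lidL on tin z49',circ(g,g['color'],(584.2,-85),49,50,4,'b'),'tinS',circ(g,g['color'],(552.8,108.8),38,34,5,'b'))
E
```

```text
t 23.1 pos [ 639.2 -281.9   62.9] [1.7997e+02 1.0000e-02 9.0020e+01] grip 39.1 0.0 F [0.  0.2 0.5]
wz 0.0004 cm after turn [-0.016 -0.031  4.938] norm 49.0
lidL on tin z49 (array([584.5, -84.7,  49.8]), 0.23) tinS (array([552.7, 108.8,  33.9]), 0.33)
```

move_arm(
  plan=[
    {"tx": 0,"ty": 0,"tz": 1.0,"wx": 0,"wy": 0,"wz": 0},
    {"tx": 0,"ty": 0,"tz": 1.0,"wx": 0,"wy": 0,"wz": 0},
    {"tx": 0,"ty": 0,"tz": 1.0,"wx": 0,"wy": 0,"wz": 0},
    {"tx": 0,"ty": 0,"tz": 1.0,"wx": 0,"wy": 0,"wz": 0},
    {"tx": 0,"ty": 0,"tz": 0.6,"wx": 0,"wy": 0,"wz": 0},
    {"tx": 0,"ty": 0,"tz": 0.3,"wx": 0,"wy": 0,"wz": 0},
    {"tx": 0,"ty": 0,"tz": 0,"wx": 0,"wy": 0,"wz": 0},
    {"tx": 0,"ty": 0,"tz": 0,"wx": 0,"wy": 0,"wz": 0},
    {"tx": 0,"ty": 0,"tz": 0,"wx": 0,"wy": 0,"wz": 0},
    {"tx": 0,"ty": 0,"tz": 0,"wx": 0,"wy": 0,"wz": 0},
  ],
)

```text
time_s: 23.98
ee_pos: [639.4, -282.3, 14.1]
ee_rot: [179.9, 0.0, 90.0]
force: [-0.9, 0.6, 0.0]
gripper_width: 38.9
gripper_force: 0.0
```

move_arm(
  plan=[
    {"tx": 0,"ty": 0,"tz": 0,"wx": 0,"wy": 0,"wz": 0},
    {"tx": 0,"ty": 0,"tz": 0,"wx": 0,"wy": 0,"wz": 0},
    {"tx": 0,"ty": 0,"tz": 0,"wx": 0,"wy": 0,"wz": 0},
    {"tx": 0,"ty": 0,"tz": 0,"wx": 0,"wy": 0,"wz": 0},
    {"tx": 0,"ty": 0,"tz": 0,"wx": 0,"wy": 0,"wz": 0},
    {"tx": 0,"ty": 0,"tz": 0,"wx": 0,"wy": 0,"wz": 0},
  ],
  gripper=1,
  force=40,
)

```text
time_s: 24.48
ee_pos: [639.0, -282.1, 13.7]
ee_rot: [180.0, 0.0, 90.0]
force: [0.9, 0.5, 1.7]
gripper_width: 17.0
gripper_force: 40.0
```

```bash
python3 -c "
from h import *
go(552.7,108.8,80,90)"
```

```text
t 24.48 pos [ 639.  -282.1   13.7] [1.7998e+02 1.0000e-02 9.0000e+01] grip 17.0 40.0 F [0.9 0.5 1.7]
wz 0.0 cm after turn [39.091 -8.634 -6.633] norm 406.0
```

move_arm(
  plan=[
    {"tx": 0,"ty": 0,"tz": -1,"wx": 0,"wy": 0,"wz": 0},
    {"tx": 0,"ty": 0,"tz": -3,"wx": 0,"wy": 0,"wz": 0},
    {"tx": 0,"ty": 0,"tz": -4,"wx": 0,"wy": 0,"wz": 0},
    {"tx": 0,"ty": 0,"tz": -3,"wx": 0,"wy": 0,"wz": 0},
    {"tx": 1.95,"ty": -0.44,"tz": 0,"wx": 0,"wy": 0,"wz": 0},
    {"tx": 2.79,"ty": -0.62,"tz": 0,"wx": 0,"wy": 0,"wz": 0},
    {"tx": 2.79,"ty": -0.62,"tz": 0,"wx": 0,"wy": 0,"wz": 0},
    {"tx": 2.79,"ty": -0.62,"tz": 0,"wx": 0,"wy": 0,"wz": 0},
    {"tx": 2.79,"ty": -0.62,"tz": 0,"wx": 0,"wy": 0,"wz": 0},
    {"tx": 2.79,"ty": -0.62,"tz": 0,"wx": 0,"wy": 0,"wz": 0},
    {"tx": 2.79,"ty": -0.62,"tz": 0,"wx": 0,"wy": 0,"wz": 0},
    {"tx": 2.79,"ty": -0.62,"tz": 0,"wx": 0,"wy": 0,"wz": 0},
  ],
)

```text
time_s: 25.48
ee_pos: [590.6, -66.0, 124.1]
ee_rot: [180.0, 0.0, 90.0]
force: [0.4, -0.5, -0.6]
gripper_width: 17.0
gripper_force: 40.0
```

move_arm(
  plan=[
    {"tx": 2.79,"ty": -0.62,"tz": 0,"wx": 0,"wy": 0,"wz": 0},
    {"tx": 2.79,"ty": -0.62,"tz": 0,"wx": 0,"wy": 0,"wz": 0},
    {"tx": 2.79,"ty": -0.62,"tz": 0,"wx": 0,"wy": 0,"wz": 0},
    {"tx": 2.79,"ty": -0.62,"tz": 0,"wx": 0,"wy": 0,"wz": 0},
    {"tx": 2.79,"ty": -0.62,"tz": 0,"wx": 0,"wy": 0,"wz": 0},
    {"tx": 2.79,"ty": -0.62,"tz": 0,"wx": 0,"wy": 0,"wz": 0},
    {"tx": 0.9,"ty": -0.2,"tz": 0,"wx": 0,"wy": 0,"wz": 0},
    {"tx": 0,"ty": 0,"tz": 1.5,"wx": 0,"wy": 0,"wz": 0},
    {"tx": 0,"ty": 0,"tz": 1.5,"wx": 0,"wy": 0,"wz": 0},
    {"tx": 0,"ty": 0,"tz": 0,"wx": 0,"wy": 0,"wz": 0},
    {"tx": 0,"ty": 0,"tz": 0,"wx": 0,"wy": 0,"wz": 0},
    {"tx": 0,"ty": 0,"tz": 0,"wx": 0,"wy": 0,"wz": 0},
  ],
)

```text
time_s: 26.48
ee_pos: [552.6, 108.7, 94.3]
ee_rot: [179.9, 0.0, 90.0]
force: [0.4, 0.1, -0.1]
gripper_width: 16.7
gripper_force: 40.0
```

```bash
python3 -c "
from h import *
go(552.7,108.8,45.7,90)"
```

```text
t 26.48 pos [552.6 108.7  94.3] [179.93   0.    89.97] grip 16.7 40.0 F [ 0.4  0.1 -0.1]
wz -0.0005 cm after turn [0.006 0.012 4.856] norm 49.0
```

move_arm(
  plan=[
    {"tx": 0,"ty": 0,"tz": 0.6,"wx": 0,"wy": 0,"wz": 0},
    {"tx": 0,"ty": 0,"tz": 0.6,"wx": 0,"wy": 0,"wz": 0},
    {"tx": 0,"ty": 0,"tz": 0.6,"wx": 0,"wy": 0,"wz": 0},
    {"tx": 0,"ty": 0,"tz": 0.5,"wx": 0,"wy": 0,"wz": 0},
    {"tx": 0,"ty": 0,"tz": 0.4,"wx": 0,"wy": 0,"wz": 0},
    {"tx": 0,"ty": 0,"tz": 0.4,"wx": 0,"wy": 0,"wz": 0},
    {"tx": 0,"ty": 0,"tz": 0.4,"wx": 0,"wy": 0,"wz": 0},
    {"tx": 0,"ty": 0,"tz": 0.4,"wx": 0,"wy": 0,"wz": 0},
    {"tx": 0,"ty": 0,"tz": 0.4,"wx": 0,"wy": 0,"wz": 0},
    {"tx": 0,"ty": 0,"tz": 0,"wx": 0,"wy": 0,"wz": 0},
    {"tx": 0,"ty": 0,"tz": 0,"wx": 0,"wy": 0,"wz": 0},
  ],
)

```text
time_s: 27.4
ee_pos: [551.8, 109.1, 50.2]
ee_rot: [-180.0, 0.0, 90.0]
force: [0.1, 0.5, -0.5]
gripper_width: 17.1
gripper_force: 40.0
```

move_arm(
  plan=[
    {"tx": 0,"ty": 0,"tz": 0.15,"wx": 0,"wy": 0,"wz": 0},
    {"tx": 0,"ty": 0,"tz": 0.15,"wx": 0,"wy": 0,"wz": 0},
    {"tx": 0,"ty": 0,"tz": 0.1,"wx": 0,"wy": 0,"wz": 0},
    {"tx": 0,"ty": 0,"tz": 0,"wx": 0,"wy": 0,"wz": 0},
    {"tx": 0,"ty": 0,"tz": 0,"wx": 0,"wy": 0,"wz": 0},
  ],
)

```text
time_s: 27.82
ee_pos: [551.9, 109.1, 46.4]
ee_rot: [180.0, 0.0, 90.0]
force: [-0.3, -0.6, -1.2]
gripper_width: 17.1
gripper_force: 40.0
```

move_arm(
  plan=[
    {"tx": 0,"ty": 0,"tz": 0.06,"wx": 0,"wy": 0,"wz": 0},
    {"tx": 0,"ty": 0,"tz": 0,"wx": 0,"wy": 0,"wz": 0},
    {"tx": 0,"ty": 0,"tz": 0,"wx": 0,"wy": 0,"wz": 0},
  ],
)

```text
time_s: 28.07
ee_pos: [551.9, 109.1, 45.8]
ee_rot: [180.0, 0.0, 90.0]
force: [-0.5, -0.2, -0.6]
gripper_width: 17.3
gripper_force: 40.0
```

move_arm(
  plan=[
    {"tx": 0,"ty": 0,"tz": 0,"wx": 0,"wy": 0,"wz": 0},
    {"tx": 0,"ty": 0,"tz": 0,"wx": 0,"wy": 0,"wz": 0},
    {"tx": 0,"ty": 0,"tz": 0,"wx": 0,"wy": 0,"wz": 0},
    {"tx": 0,"ty": 0,"tz": 0,"wx": 0,"wy": 0,"wz": 0},
    {"tx": 0,"ty": 0,"tz": 0,"wx": 0,"wy": 0,"wz": 0},
    {"tx": 0,"ty": 0,"tz": -0.5,"wx": 0,"wy": 0,"wz": 0},
    {"tx": 0,"ty": 0,"tz": -1.5,"wx": 0,"wy": 0,"wz": 0},
    {"tx": 0,"ty": 0,"tz": -3,"wx": 0,"wy": 0,"wz": 0},
    {"tx": 0,"ty": 0,"tz": -4,"wx": 0,"wy": 0,"wz": 0},
    {"tx": 0,"ty": 0,"tz": -4,"wx": 0,"wy": 0,"wz": 0},
    {"tx": 0,"ty": 0,"tz": -2,"wx": 0,"wy": 0,"wz": 0},
  ],
  gripper=3.9,
)

```text
time_s: 28.98
ee_pos: [553.9, 109.5, 201.3]
ee_rot: [179.6, -0.1, 90.0]
force: [-0.2, 0.2, 0.2]
gripper_width: 38.9
gripper_force: 0.0
```

move_arm(
  plan=[
    {"tx": -4,"ty": 0,"tz": 0,"wx": 0,"wy": 0,"wz": 0},
    {"tx": -4,"ty": 0,"tz": 0,"wx": 0,"wy": 0,"wz": 0},
    {"tx": -4,"ty": 0,"tz": 0,"wx": 0,"wy": 0,"wz": 0},
    {"tx": -4,"ty": 0,"tz": 0,"wx": 0,"wy": 0,"wz": 0},
    {"tx": -4,"ty": 0,"tz": 0,"wx": 0,"wy": 0,"wz": 0},
    {"tx": -4,"ty": 0,"tz": 0,"wx": 0,"wy": 0,"wz": 0},
    {"tx": -4,"ty": 0,"tz": 0,"wx": 0,"wy": 0,"wz": 0},
    {"tx": -4,"ty": 0,"tz": 0,"wx": 0,"wy": 0,"wz": 0},
    {"tx": -4,"ty": 0,"tz": 0,"wx": 0,"wy": 0,"wz": 0},
    {"tx": -2,"ty": 0,"tz": 0,"wx": 0,"wy": 0,"wz": 0},
    {"tx": 0,"ty": 0,"tz": 0,"wx": 0,"wy": 0,"wz": 0},
    {"tx": 0,"ty": 0,"tz": 0,"wx": 0,"wy": 0,"wz": 0},
  ],
)

```text
time_s: 29.98
ee_pos: [551.6, -271.7, 195.8]
ee_rot: [-180.0, -0.0, 89.9]
force: [-0.4, -0.0, -0.0]
gripper_width: 39.0
gripper_force: 0.0
```

```bash
python3 - <<'E'
from fit import *
g=snap('top','t8');s=snap('side','s8')
print('lidL z49',circ(g,g['color'],(584.5,-84.7),49,50,4,'b'),'lidS z42',circ(g,g['color'],(552.7,108.8),42,38,5,'b'))
a=cv2.resize(g['color'][160:320,160:430],(480,284),interpolation=2)
b=cv2.resize(s['color'][165:345,210:390],(600,600),interpolation=2)
cv2.imwrite('pics/c8.png',b[...,::-1])
E
```

```text
lidL z49 (array([584.5, -84.6,  49.8]), 0.25) lidS z42 (array([551.8, 109.2,  37.8]), 0.29)
```

View pics/c8.png

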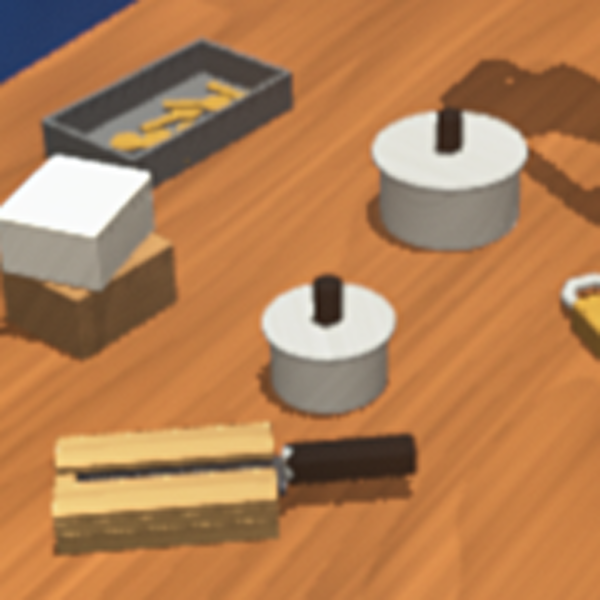

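The picture shows both lids level and seated, with discs at (449,150) and (328,321). The file is home in the holder, and nothing is touching.

```bash
python3 -c "
from workcell import env
print(env.job_done())"
```

```text
the job is handed in; nothing more can be done
None
```

The job is handed in: the file is fully home in the holder, the lock cylinder is in the large tin, both lids look seated and level in the last pictures, and no bystander was touched; it took about 30 s of the 72 s, and the hand-in returned no verdict.

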